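# Lock the filter cover of the conservation bench's dust unit with the coin key

### The arm

A 7-joint arm with a two-finger parallel gripper is mounted at the origin on the work surface. World frame = base frame: x ahead of the robot, y to its left, z up, the work surface at z = 0. Lengths are in m, angles in rad, forces in N, time in s.
With the tool pointing down it reaches from about 0.425 to 0.875 m from the base axis. Payload 4.7 kg.
Tool frame: the origin (TCP) lies between the finger pads; the fingertips stand 11 mm ahead of it and the grasp point (between the pads) lies 8 mm behind it; z points along the fingers, y is the direction in which the jaws open and shut (so a half turn about z gives the same grasp; the last joint's range is limited). The gripper opens to 87 mm and grips with 3 to 60 N. Pads are 19 mm wide; open, the fingers measure 117 mm over their backs; the gripper's body (75 mm by 190 mm) begins 51 mm behind the grasp point.
Start: joints at [1.259, 0.321, -0.07, 1.45, 0.023, 1.371, -0.057], TCP at [0.208, -0.616, 0.204] pointing down, gripper open.
Joint ranges: [-2.86, 2.86], [-0.3, 2.09], [-1.38, 1.24], [0.06, 2.45], [-1.56, 4.7], [0.09, 2.05], [-2.69, 2.69]. Speed limits (rad/s): [2.57, 2.57, 3.14, 3.14, 3.14, 3.14, 3.14].

### API

Orientations are given as a rotation vector (axis times angle).
In Python, from bench import ctrl gives the robot as it stands.
- The arm moves only by the tool servo_tool, never from a script. Its argument "series" is a list of rows, each an object with "travel": the shift along the tool's x, y, z in m, a list of three; "angular": the turn, a rotation vector about the tool's x, y, z in rad, a list of three. A call has 1 to 5 rows; each row shifts and turns the commanded pose from where the row before left it, along the tool's axes as they then stand; what a row does not reach is not made up. A row lasts 1/10 s, in which the tool goes at most 50 mm and 8.59 degrees, less where a joint would pass 70% of its speed; a pose out of reach is approached as far as the arm can. A call with a gripper value outside its range is refused whole. "claw" is the finger opening in m, from 0 to 0.087, set as the call begins (left out, the last holds). The fingers move at their own pace and stop on an object; "squeeze" is the grip in N (left out, the last holds). Time passes only in rows, so rows that do not move let the fingers close. It gives the time, the measured TCP pose, the force and the opening at its end, in the units of the state.
- ctrl.get_state(): the state, without advancing time (a new reading comes with each control period).
- ctrl.get_image(name): name is "scene" or "top" or "wrist"; returns the picture (400x640x3 uint8, red, green, blue); there is no depth.
- ctrl.calibration(name): a dict with "fx", "fy", "cx", "cy" (pixels), "rvec" (rotation vector, rad) and "tvec" (3), from world to camera coordinates, as OpenCV has them. Camera axes: x right, y down, z forward; pixel columns grow to the right and rows downward; lengths in m; the calibration is good to about 2 mm. A picture is of the moment at which its call begins: read the wrist's pose just before it. calibration takes no time and is no camera call; for the wrist camera it gives the pose at the moment of the call.
- ctrl.close_job(): hands the job in, once; it reports no verdict.
The state is a dict: "time": time; "joint_positions": joint angles; "qd": joint speeds; "joint_torque": joint torques, N m; "position": TCP position; "tool_rot": TCP orientation; "ft_force": force on the tool from outside, world axes, zero at the start; "torque": the same for the moment, N m; "grip_width": opening from 0.0 (shut) to 1.0 (fully open).
Only numpy, scipy, OpenCV 4.12 (cv2) and the standard library are available. Lean on these libraries where they do the work, as an engineer would, in place of code of your own. Each camera call takes 0.05 s, during which the arm holds its last target.

### The job

The filter of the small grey dust unit has just been changed: take the flat-bladed key from its wooden stand and, with it, push the sprung slotted fastener on the cover gently down and turn it clockwise, up to about a quarter turn, until you feel it come up against its stop, so that it springs back up locked when you ease off; just where the stop lies differs from unit to unit. Do not force the fastener or touch it with the fingers. Then put the key back upright in its stand, fully home, and let go; leave the jar, the brush and the weight alone.

Things in the scene. Friction and masses are not known exactly. Their poses are not given: they have to be found in the camera images.
- unit: fixed dust filter unit: grey box 170 (its x) x 140 (its y) mm, flat aluminium cover 80 mm above the table, fastener in the cover's middle, black intake slats on the -x side, short black hose stub on +x. Two dark index bars on the cover lie on its x axis either side of the fastener: the locked slot ends up to 0.65 rad short of their line. Origin: centre of its underside, z up.
- slot (a point): centre of the slot's mouth, on the top face of the fastener's round steel head (36 mm across, its top 12 mm above the cover when up). The slot is 5.5 mm wide, 24 mm long (closed ends) and 5.5 mm deep, and runs along this point's y axis; point z is up. Moves down and turns with the head.
- fastener (a joint): fastener angle, rad, growing clockwise from above; at 0 the slot runs along the unit's y axis (unlocked). Starts at 0 to 0.12. From 0.17 an inner cam blocks it unless the head is pushed 3 mm or more down; then about 0.03 N m turns it to a hard stop hidden inside, anywhere from 0.95 to 1.65, new each time: it must be felt. The last 0.10 rad before the stop is the locked notch.
- plunger (a joint): how far the head is pushed down, m: 0 up, 0.005 bottom. Spring: 4 N at the top, 7 N at 3 mm, 9 N at the bottom. From 0.17 rad to the notch the cam holds it 3 mm down; in the notch it springs up when the push is eased. The key must never load the unit with more than 30 N (all contacts added up: about 0.2 N m of twist on top of the push).
- key_grip (a point): centre of the wooden handle of the loose key (80 g). Handle 34 (key x) x 14 (key y) x 46 mm high, upright; grasp it across the 14 mm. Below it a steel blade 20 mm wide (key x), 4 mm thick (key y), 16 mm long, its last 2 mm only 2.4 mm thick. The point lies 39 mm above the blade's foot. Key z is up along the handle. It starts in the stand.
- key_tip (a point): centre of the foot of the key's blade; same axes as the key.
- stand_hole0 (a point): centre of the mouth of the stand's pocket, on the top face of the fixed wooden stand (90 x 75 mm, 30 mm high). The pocket is 24 mm (its x) x 8 mm (its y) and 22 mm deep, so that the key hangs in it with the handle's lower face resting on the stand's top and its foot 16 mm below this point. x, y axes are the stand's.
- jar: glass jar with white lid, 60 mm across, 90 mm high, bystander; origin at centre of underside.
- brush: wooden brush, 200 mm long, lying on the table, bystander.
- weight: grey cloth-covered paper weight 70 x 45 x 30 mm, bystander; origin at centre of underside.
There are look-alikes about, which are no part of the job. Several things look just like the part that bears stand_hole0: the one meant starts farthest to the robot's left.

How it is judged:
On the way, in this order (a step that is already met when the one before it is completed fails the run):
1. the key's blade is seated in the fastener's slot and pushes it down past the cam (at least 2.5 mm) (horizontal distance between key_tip and slot below 0.005 m and z of key_tip in the frame of slot below -0.003 m and value of joint plunger above 0.0025 m), for 0.1 s.
2. turned clockwise to past 0.78 rad with the blade still in the slot (value of joint fastener above 0.78 rad and horizontal distance between key_tip and slot below 0.005 m and z of key_tip in the frame of slot below -0.002 m), for 0.1 s.
At the end, for the whole second after the job is handed in: The fastener is turned past 0.78 rad and its head is up again (within 1 mm), which it can only be in the locked notch; the key stands upright (within 0.12 rad) and at rest in the stand's pocket, its foot at least 13.5 mm below the stand's top and within 8 mm of the pocket's centre (value of joint fastener above 0.78 rad and value of joint plunger below 0.001 m and horizontal distance between key_tip and stand_hole0 below 0.008 m and z of key_tip in the frame of stand_hole0 below -0.0135 m and angle between key_grip's own z axis and vertical below 0.12 rad and linear speed of key below 0.02 m/s); the robot touches nothing.
It fails at once if the key loads the unit or its fastener with more than 30 N (contact force between key and unit above 30 N).
It fails at once if the fingers touch the fastener (contact force between the fingers and fastener above 1 N).
It fails at once if a bystander is moved by more than 30 mm (distance of any of jar, brush, weight from where it was at the start of the episode above 0.03 m).
It also fails if it takes over 72 s, if anything falls off the work surface, if the arm or the gripper's body presses on something with over 40 N, if the wrist force passes 120 N, or if a joint passes its speed limit or range.

## Working session

There is one attempt and no reset: what is moved stays moved. The work goes in short steps, Python scripts to look and compute and a tool call to move; the robot and the scene stay as the last step left them, time stands still between calls to the robot, and variables do not carry over. Pictures are saved under pics/ and viewed, and the job is handed in when it is done.

Besides the shell and the picture viewer there is one more tool, called after "Emit:" as name(argument=value, ...), one argument or row to a line, values as JSON. servo_tool: Moves the arm, as the interface text tells. Its arguments: {"type":"object","properties":{"series":{"type":"array","items":{"type":"object","properties":{"travel":{"type":"array","items":{"type":"number"}},"angular":{"type":"array","items":{"type":"number"}}}}},"claw":{"type":"number"},"squeeze":{"type":"number"}},"required":["series"]}

```bash
ls; mkdir -p pics; python3 - <<'E'
from bench import ctrl
import cv2
s=ctrl.get_state(); print(s)
for n in ("scene","top","wrist"):
    print(n,ctrl.calibration(n))
    cv2.imwrite(f"pics/{n}0.png",ctrl.get_image(n)[:,:,::-1])
E
```

```text
pics
{'time': 0.0, 'joint_positions': array([ 1.25907065,  0.32184034, -0.07008832,  1.45166602,  0.02262126,
        1.37080277, -0.05692862]), 'qd': array([ 3.69104895e-04, -4.74441921e-04, -2.27861760e-05,  8.90194352e-04,
        1.57349523e-03, -5.65320036e-04,  8.14886587e-04]), 'joint_torque': array([ 7.27543738e-04, -4.91284096e+01, -4.03586207e-01, -3.12532425e+01,
       -6.39189966e-02,  4.38356667e-02,  1.68796796e-04]), 'position': array([ 0.20781601, -0.61526201,  0.20275483]), 'tool_rot': array([-3.09813623e+00, -5.09254275e-01,  6.72880340e-04]), 'ft_force': array([0.30756348, 0.04549557, 0.15569931]), 'torque': array([-0.07291698,  0.04313997,  0.00050646]), 'grip_width': 0.9996699170029688}
scene {'fx': 361.88631057240934, 'fy': 361.88631057240934, 'cx': 319.61714391330173, 'cy': 200.96786075503326, 'rvec': array([ 2.08374696,  1.01872666, -0.49989789]), 'tvec': array([-0.33337098, -0.27389637,  1.25701647])}
top {'fx': 367.2141969777442, 'fy': 367.2141969777442, 'cx': 309.34573222771047, 'cy': 205.56375428323028, 'rvec': array([ 2.12800585, -2.19076076,  0.127922  ]), 'tvec': array([-0.01568867,  0.620728  ,  0.86149685])}
wrist {'fx': 330.6480827239801, 'fy': 330.6480827239801, 'cx': 317.3161333264485, 'cy': 198.12608654893737, 'rvec': array([-2.33782686,  1.67739173,  0.26530123]), 'tvec': array([-0.64972352, -0.03663286,  0.39324484])}
```

View pics/scene0.png

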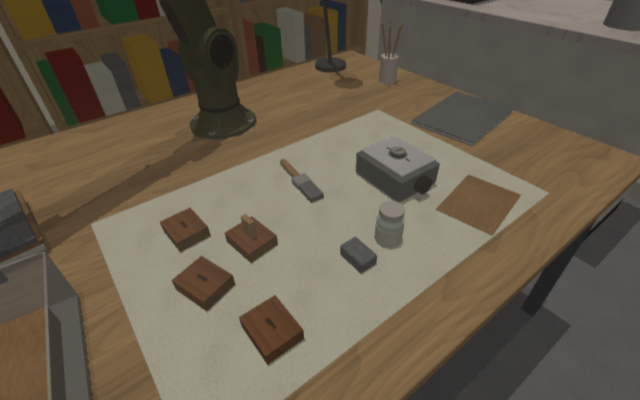

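View pics/top0.png

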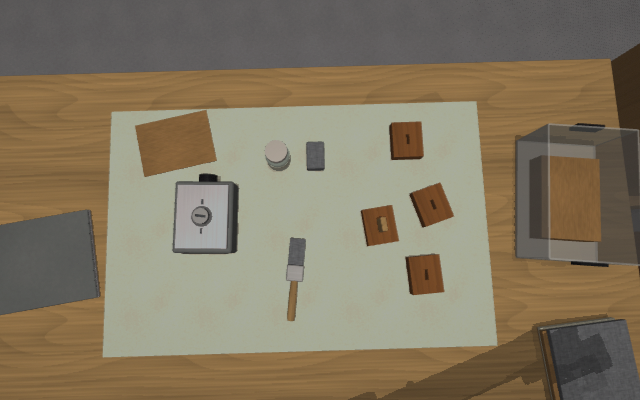

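View pics/wrist0.png

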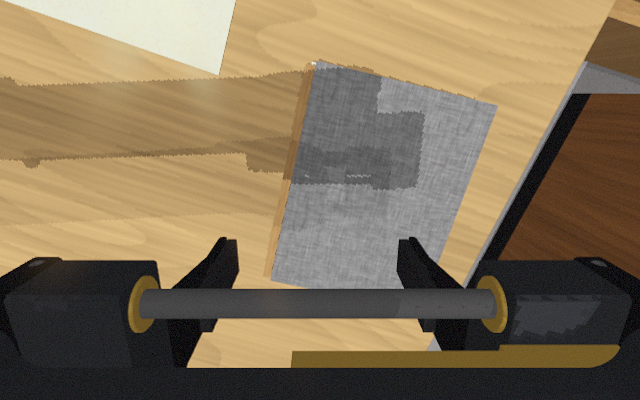

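The stands that could be confused, in top-view pixels, are (380,225), (432,204), (426,274) and (407,140). The robot's left is image-left, so I expect the one at (380,225), which holds the key. I'll check that by position and a close crop.

```bash
cat > h.py <<'E'
import numpy as np, cv2
from bench import ctrl
from scipy.spatial.transform import Rotation as R
def ray(c,uv):
    Rm=R.from_rotvec(c['rvec']).as_matrix(); t=np.array(c['tvec'])
    d=Rm.T@np.array([(uv[0]-c['cx'])/c['fx'],(uv[1]-c['cy'])/c['fy'],1.])
    return -Rm.T@t,d
def onz(c,uv,z):
    o,d=ray(c,uv); return o+d*(z-o[2])/d[2]
def proj(c,p):
    Rm=R.from_rotvec(c['rvec']).as_matrix(); q=Rm@np.array(p)+np.array(c['tvec'])
    return np.array([c['fx']*q[0]/q[2]+c['cx'],c['fy']*q[1]/q[2]+c['cy']])
E
python3 - <<'E'
from h import *
c=ctrl.calibration("top"); print("cam",ray(c,(320,200))[0])
for n,uv,z in [("s1",(380,225),.03),("s2",(432,204),.03),("s3",(426,274),.03),("s4",(407,140),.03),("key",(383,224),.076),("slot",(201,216),.092),("b1",(202,201),.08),("b2",(201,231),.08),("jar",(277,150),.09),("weight",(316,155),.03),("brush",(297,240),.02)]:
    print(n,onz(c,uv,z).round(4))
im=cv2.imread("pics/top0.png")
a=cv2.resize(im[190:260,345:415],None,fx=5.5,fy=5.5,interpolation=cv2.INTER_CUBIC)
b=cv2.resize(im[181:251,166:236],None,fx=5.5,fy=5.5,interpolation=cv2.INTER_CUBIC)
cv2.imwrite("pics/crop0.png",np.hstack([a,b]))
E
```

```text
cam [ 0.5132385  -0.03287467  0.92910264]
s1 [ 0.5679 -0.2053  0.03  ]
s2 [ 0.6159 -0.3361  0.03  ]
s3 [ 0.4466 -0.31    0.03  ]
s4 [ 0.7799 -0.2843  0.03  ]
key [ 0.5672 -0.2036  0.076 ]
slot [0.5966 0.215  0.092 ]
b1 [0.6329 0.2165 0.08  ]
b2 [0.563  0.2184 0.08  ]
jar [0.747  0.0383 0.09  ]
weight [ 0.748  -0.0541  0.03  ]
brush [ 0.5374 -0.0008  0.02  ]
```

View pics/crop0.png

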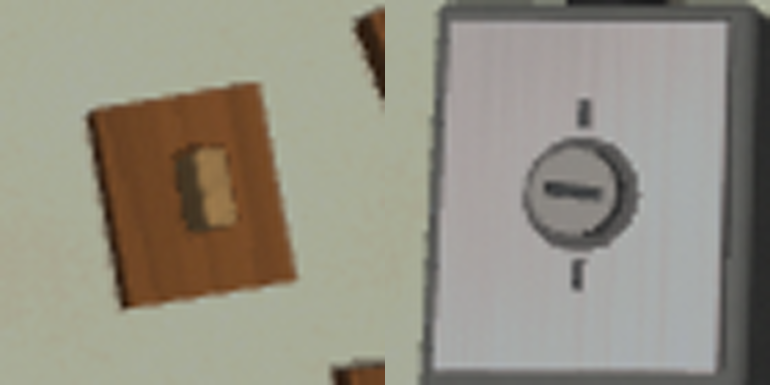

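```bash
cat >> h.py <<'E'
def tool():
    s=ctrl.get_state(); return np.array(s['position']),R.from_rotvec(s['tool_rot']),s
def yaw(Rt):
    x=Rt.as_matrix()[:,0]; return np.degrees(np.arctan2(x[1],x[0]))
def plan(tp,ty=None,n=1):
    """report tool-axes shift to target world pos, and angular to make tool straight down with yaw ty"""
    p,Rt,s=tool()
    print("t",round(s['time'],2),"pos",p.round(4),"yaw",round(yaw(Rt),2),"tilt",(Rt.as_matrix()[:,2]).round(4),"grip",round(s['grip_width']*.087,4),"f",s['ft_force'].round(2))
    if tp is not None:
        print(" travel total (tool)",Rt.inv().apply(np.array(tp)-p).round(4))
    if ty is not None:
        Rg=R.from_euler('z',ty,degrees=True)*R.from_rotvec([np.pi,0,0])
        print(" angular total",(Rt.inv()*Rg).as_rotvec().round(4), "travel after turn",Rg.inv().apply((np.array(tp)-p)).round(4) if tp is not None else '')
E
python3 - <<'E'
from h import *
p,Rt,s=tool(); c=ctrl.calibration("wrist"); o,d=ray(c,(c['cx'],c['cy']))
print("cam in tool",Rt.inv().apply(o-p),Rt.inv().apply(d))
plan([.567,-.2036,.25],10)
E
```

```text
cam in tool [ 0.08580844  0.00048887 -0.18172046] [-3.06589655e-01  2.18285771e-04  9.51841760e-01]
t 0.15 pos [ 0.2078 -0.6154  0.203 ] yaw 18.67 tilt [-5.0e-04  1.3e-03 -1.0e+00] grip 0.0871 f [ 0.09 -0.4  -0.86]
 travel total (tool) [ 0.4721 -0.2753 -0.0466]
 angular total [-0.0014  0.0002  0.1513] travel after turn [ 0.4252 -0.3432 -0.047 ]
```

Emit:
servo_tool(
  series=[
    {"travel": [0.032, -0.018, -0.005]},
    {"travel": [0.032, -0.018, -0.005]},
    {"travel": [0.032, -0.018, -0.005]},
    {"travel": [0.032, -0.018, -0.005]},
    {"travel": [0.032, -0.018, -0.005]},
  ],
  claw=0.05,
)

```text
$.series[0]: bad value
```

Emit:
servo_tool(
  series=[
    {"travel": [0.032, -0.018, -0.005]},
    {"travel": [0.032, -0.018, -0.005]},
    {"travel": [0.032, -0.018, -0.005]},
    {"travel": [0.032, -0.018, -0.005]},
    {"travel": [0.032, -0.018, 0]},
  ],
)

```text
$.series[0]: bad value
```

```bash
python3 - <<'E'
from h import *
plan([.567,-.2036,.25],10)
E
```

```text
t 0.15 pos [ 0.2078 -0.6154  0.203 ] yaw 18.67 tilt [-5.0e-04  1.3e-03 -1.0e+00] grip 0.0871 f [ 0.09 -0.4  -0.86]
 travel total (tool) [ 0.4721 -0.2753 -0.0466]
 angular total [-0.0014  0.0002  0.1513] travel after turn [ 0.4252 -0.3432 -0.047 ]
```

Emit:
servo_tool(
  series=[
    {"travel": [0.032, -0.018, -0.005], "angular": [0, 0, 0]},
    {"travel": [0.032, -0.018, -0.005], "angular": [0, 0, 0]},
    {"travel": [0.032, -0.018, -0.005], "angular": [0, 0, 0]},
    {"travel": [0.032, -0.018, -0.005], "angular": [0, 0, 0]},
    {"travel": [0.032, -0.018, -0.005], "angular": [0, 0, 0]},
  ],
  claw=0.05,
)

```text
time: 0.65
position: [0.3315, -0.478, 0.2288]
tool_rot: [-3.1, -0.509, 0.0]
ft_force: [0.3, -0.6, 0.1]
grip_width: 0.637
```

Emit:
servo_tool(
  series=[
    {"travel": [0.032, -0.018, -0.005], "angular": [0, 0, 0]},
    {"travel": [0.032, -0.018, -0.005], "angular": [0, 0, 0]},
    {"travel": [0.032, -0.018, -0.005], "angular": [0, 0, 0]},
    {"travel": [0.032, -0.018, -0.005], "angular": [0, 0, 0]},
    {"travel": [0.032, -0.018, 0], "angular": [0, 0, 0]},
  ],
)

```text
time: 1.15
position: [0.4546, -0.3418, 0.2495]
tool_rot: [3.099, 0.509, 0.001]
ft_force: [1.0, 0.2, -0.7]
grip_width: 0.579
```

```bash
python3 - <<'E'
from h import *
plan([.567,-.2036,.25],10)
E
```

```text
t 1.15 pos [ 0.4546 -0.3418  0.2495] yaw 18.66 tilt [ 7.e-04 -9.e-04 -1.e+00] grip 0.0504 f [ 0.96  0.17 -0.75]
 travel total (tool) [ 0.1507 -0.095  -0.0006]
 angular total [ 0.0011 -0.0005  0.1512] travel after turn [ 0.1347 -0.1166 -0.0005]
```

Emit:
servo_tool(
  series=[
    {"travel": [0.035, -0.02, 0], "angular": [0, 0, 0.07]},
    {"travel": [0.035, -0.02, 0], "angular": [0, 0, 0.08]},
    {"travel": [0.03, -0.025, 0], "angular": [0, 0, 0]},
    {"travel": [0.03, -0.025, 0], "angular": [0, 0, 0]},
    {"travel": [0.012, -0.012, 0], "angular": [0, 0, 0]},
  ],
)

```text
time: 1.65
position: [0.5714, -0.206, 0.2484]
tool_rot: [-3.126, -0.285, -0.001]
ft_force: [0.3, -0.3, -0.2]
grip_width: 0.574
```

```bash
python3 - <<'E'
from h import *
plan([.567,-.2036,.25],10)
c=ctrl.calibration("wrist")
im=ctrl.get_image("wrist")
cv2.imwrite("pics/w1.png",im[:,:,::-1])
np.save("w1.npy",[c],allow_pickle=True)
print(proj(c,[.567,-.2036,.076]))
E
```

```text
t 1.65 pos [ 0.5714 -0.206   0.2484] yaw 10.4 tilt [ 6.0e-04  2.6e-03 -1.0e+00] grip 0.0499 f [ 0.3  -0.26 -0.22]
 travel total (tool) [-0.0039 -0.0031 -0.0016]
 angular total [-0.0025 -0.001   0.007 ] travel after turn [-0.0039 -0.0031 -0.0016]
[314.437559   177.30222341]
```

View pics/w1.png

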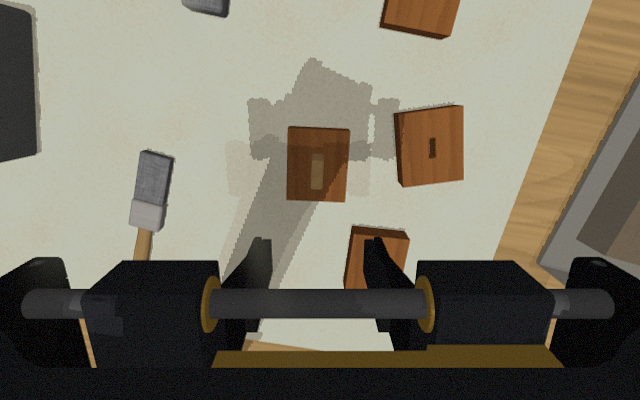

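```bash
python3 - <<'E'
from h import *
im=cv2.imread("pics/w1.png")
cv2.imwrite("pics/w1c.png",cv2.resize(im[115:215,270:370],None,fx=6,fy=6,interpolation=cv2.INTER_CUBIC))
print(im[172,317],im[140,300], im[165:180:5,305:330:2].tolist())
E
```

```text
[ 50  84 107] [30 62 94] [[[26, 48, 81], [28, 50, 83], [17, 48, 78], [37, 63, 85], [50, 84, 106], [51, 82, 107], [54, 84, 110], [59, 90, 113], [51, 83, 109], [43, 77, 98], [27, 52, 86], [30, 56, 87], [30, 57, 88]], [[19, 49, 79], [33, 52, 81], [25, 52, 84], [46, 75, 93], [54, 86, 109], [53, 82, 106], [51, 86, 108], [57, 86, 111], [56, 81, 105], [40, 67, 89], [25, 50, 82], [29, 54, 87], [28, 52, 86]], [[25, 48, 78], [30, 52, 82], [23, 51, 82], [49, 76, 96], [50, 79, 105], [59, 87, 108], [55, 83, 108], [55, 89, 110], [59, 87, 110], [34, 63, 86], [30, 55, 85], [27, 57, 88], [25, 51, 86]]]
```

View pics/w1c.png

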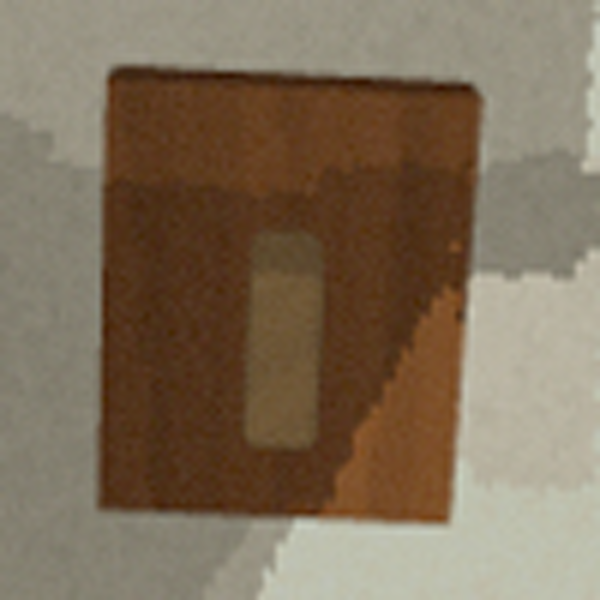

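```bash
python3 - <<'E'
from h import *
c=np.load("w1.npy",allow_pickle=True)[0]
def m(pts,z):
    P=np.array([onz(c,(270+x/6-.5*0,115+y/6),z) for x,y in pts]); 
    print(P.mean(0).round(4),"sides",[np.linalg.norm(P[i]-P[(i+1)%4]).round(4) for i in range(4)],
     "ang",[np.degrees(np.arctan2(*(P[a]-P[b])[[1,0]])).round(1) for a,b in ((0,3),(1,2))],[np.degrees(np.arctan2(*(P[a]-P[b])[[1,0]])).round(1)-90 for a,b in ((0,1),(3,2))])
m([(250,270),(324,272),(320,450),(244,448)],.076)
m([(110,78),(480,92),(452,522),(100,508)],.03)
plan(None)
E
```

```text
[ 0.5699 -0.2064  0.076 ] sides [np.float64(0.0134), np.float64(0.0336), np.float64(0.0141), np.float64(0.0336)] ang [np.float64(8.2), np.float64(9.5)] [np.float64(8.900000000000006), np.float64(8.900000000000006)]
[ 0.57   -0.2065  0.03  ] sides [np.float64(0.0735), np.float64(0.0902), np.float64(0.0748), np.float64(0.0899)] ang [np.float64(7.5), np.float64(8.3)] [np.float64(8.299999999999997), np.float64(8.0)]
t 1.7 pos [ 0.5722 -0.2041  0.2484] yaw 10.54 tilt [ 0.0011  0.0037 -1.    ] grip 0.0499 f [0.43 2.93 0.54]
```

```bash
python3 - <<'E'
from h import *
plan([.570,-.2065,.05],8.3)
E
```

```text
t 1.7 pos [ 0.5722 -0.2041  0.2484] yaw 10.54 tilt [ 0.0011  0.0037 -1.    ] grip 0.0499 f [0.43 2.93 0.54]
 travel total (tool) [-0.0029  0.0027  0.1984]
 angular total [-0.0034 -0.0017  0.0391] travel after turn [-0.0025  0.0021  0.1984]
```

Emit:
servo_tool(
  series=[
    {"travel": [-0.0027, 0.0022, 0.02], "angular": [0, 0, 0.039]},
    {"travel": [0, 0, 0.03], "angular": [0, 0, 0]},
    {"travel": [0, 0, 0.03], "angular": [0, 0, 0]},
    {"travel": [0, 0, 0.02], "angular": [0, 0, 0]},
    {"travel": [0, 0, 0], "angular": [0, 0, 0]},
  ],
)

```text
time: 2.2
position: [0.5637, -0.214, 0.1451]
tool_rot: [-3.132, -0.213, 0.01]
ft_force: [-0.5, -0.2, 0.3]
grip_width: 0.572
```

```bash
python3 - <<'E'
from h import *
plan([.570,-.2065,.05],8.3)
c=ctrl.calibration("wrist")
cv2.imwrite("pics/w2.png",ctrl.get_image("wrist")[:,:,::-1])
print(proj(c,[.57,-.2065,.076]))
E
```

```text
t 2.2 pos [ 0.5637 -0.214   0.1451] yaw 7.77 tilt [-0.0068  0.002  -1.    ] grip 0.0497 f [-0.54 -0.21  0.31]
 travel total (tool) [ 0.0079 -0.0063  0.0951]
 angular total [-0.0029  0.0065 -0.0093] travel after turn [ 0.0073 -0.0065  0.0951]
[308.84350678 195.00852712]
```

View pics/w2.png

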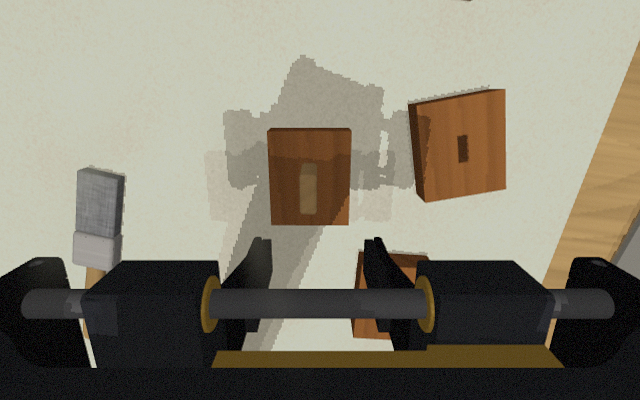

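Emit:
servo_tool(
  series=[
    {"travel": [0, 0, 0], "angular": [0, 0, 0]},
    {"travel": [0, 0, 0], "angular": [0, 0, 0]},
  ],
)

```text
time: 2.45
position: [0.5679, -0.2141, 0.1507]
tool_rot: [3.133, 0.214, 0.004]
ft_force: [-0.0, -0.8, -0.2]
grip_width: 0.575
```

```bash
python3 - <<'E'
from h import *
plan([.570,-.2065,.05],8.3)
E
```

```text
t 2.45 pos [ 0.5679 -0.2141  0.1507] yaw 7.82 tilt [ 0.0026 -0.0013 -1.    ] grip 0.0501 f [-0.03 -0.79 -0.21]
 travel total (tool) [ 0.0029 -0.0074  0.1007]
 angular total [ 0.0017 -0.0024 -0.0083] travel after turn [ 0.0032 -0.0072  0.1007]
```

Emit:
servo_tool(
  series=[
    {"travel": [0.003, -0.007, 0.01], "angular": [0, 0, -0.008]},
    {"travel": [0, 0, 0.02], "angular": [0, 0, 0]},
    {"travel": [0, 0, 0.01], "angular": [0, 0, 0]},
    {"travel": [0, 0, 0], "angular": [0, 0, 0]},
    {"travel": [0, 0, 0], "angular": [0, 0, 0]},
  ],
)

```text
time: 2.95
position: [0.569, -0.2061, 0.109]
tool_rot: [3.133, 0.227, 0.0]
ft_force: [0.5, 0.0, 1.6]
grip_width: 0.576
```

```bash
python3 - <<'E'
from h import *
plan([.570,-.2065,.05],8.3)
c=ctrl.calibration("wrist")
im=ctrl.get_image("wrist")[:,:,::-1]
cv2.imwrite("pics/w3.png",cv2.resize(im[110:310,220:420],None,fx=3,fy=3,interpolation=cv2.INTER_CUBIC))
np.save("w3.npy",[c],allow_pickle=True)
print((proj(c,[.57,-.2065,.076])-[220,110])*3)
plan(None)
E
```

```text
t 2.95 pos [ 0.569  -0.2061  0.109 ] yaw 8.3 tilt [ 0. -0. -1.] grip 0.0501 f [0.48 0.05 1.61]
 travel total (tool) [0.0009 0.0005 0.059 ]
 angular total [ 0. -0.  0.] travel after turn [0.0009 0.0005 0.059 ]
[292.46208705 329.25705482]
t 3.0 pos [ 0.5694 -0.2063  0.1095] yaw 8.3 tilt [ 1.e-03 -4.e-04 -1.e+00] grip 0.05 f [ 0.49 -0.6  -0.59]
```

View pics/w3.png

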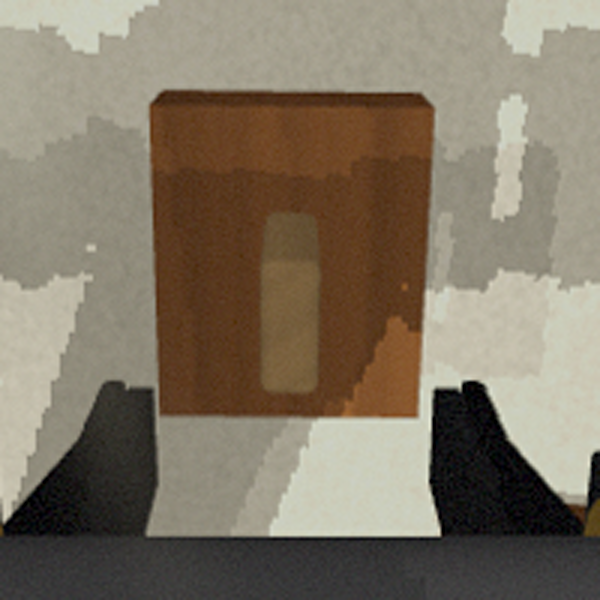

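Emit:
servo_tool(
  series=[
    {"travel": [0.0006, 0, 0.02], "angular": [0, 0, 0]},
    {"travel": [0, 0, 0.02], "angular": [0, 0, 0]},
    {"travel": [0, 0, 0.015], "angular": [0, 0, 0]},
    {"travel": [0, 0, 0.004], "angular": [0, 0, 0]},
    {"travel": [0, 0, 0], "angular": [0, 0, 0]},
  ],
)

```text
time: 3.5
position: [0.5694, -0.206, 0.0496]
tool_rot: [-3.133, -0.227, 0.001]
ft_force: [-0.3, 0.3, -0.7]
grip_width: 0.576
```

```bash
python3 - <<'E'
from h import *
plan([.570,-.206,.05],8.3)
E
```

```text
t 3.5 pos [ 0.5694 -0.206   0.0496] yaw 8.3 tilt [-6.e-04  2.e-04 -1.e+00] grip 0.0501 f [-0.32  0.29 -0.67]
 travel total (tool) [ 0.0006  0.     -0.0004]
 angular total [-0.0003  0.0005 -0.    ] travel after turn [ 0.0006  0.     -0.0004]
```

Emit:
servo_tool(
  series=[
    {"travel": [0, 0, 0], "angular": [0, 0, 0]},
    {"travel": [0, 0, 0], "angular": [0, 0, 0]},
    {"travel": [0, 0, 0], "angular": [0, 0, 0]},
    {"travel": [0, 0, 0], "angular": [0, 0, 0]},
    {"travel": [0, 0, 0], "angular": [0, 0, 0]},
  ],
  claw=0.005,
  squeeze=40,
)

```text
time: 4.0
position: [0.5696, -0.2062, 0.0501]
tool_rot: [3.133, 0.227, 0.001]
ft_force: [-0.6, -0.2, -0.2]
grip_width: 0.207
```

```bash
python3 - <<'E'
from h import *
plan([.570,-.206,.05],8.3)
E
```

```text
t 4.0 pos [ 0.5696 -0.2062  0.0501] yaw 8.29 tilt [ 3.e-04 -3.e-04 -1.e+00] grip 0.018 f [-0.62 -0.22 -0.19]
 travel total (tool) [ 0.0004 -0.0002  0.0001]
 angular total [ 0.0003 -0.0003 -0.0001] travel after turn [ 0.0004 -0.0002  0.0001]
```

Emit:
servo_tool(
  series=[
    {"travel": [0, 0, 0], "angular": [0, 0, 0]},
    {"travel": [0, 0, 0], "angular": [0, 0, 0]},
  ],
)

```text
time: 4.2
position: [0.5696, -0.2061, 0.05]
tool_rot: [3.133, 0.227, 0.0]
ft_force: [0.2, 0.6, 1.4]
grip_width: 0.156
```

```bash
python3 - <<'E'
from h import *
plan([.570,-.206,.05],8.3)
E
```

```text
t 4.2 pos [ 0.5696 -0.2061  0.05  ] yaw 8.3 tilt [ 2.e-04 -2.e-04 -1.e+00] grip 0.0136 f [0.22 0.57 1.41]
 travel total (tool) [ 0.0004 -0.      0.    ]
 angular total [ 0.0002 -0.0001  0.    ] travel after turn [ 0.0004 -0.      0.    ]
```

Emit:
servo_tool(
  series=[
    {"travel": [0, 0, -0.01], "angular": [0, 0, 0]},
    {"travel": [0, 0, -0.02], "angular": [0, 0, 0]},
    {"travel": [0, 0, -0.03], "angular": [0, 0, 0]},
    {"travel": [0, 0, -0.03], "angular": [0, 0, 0]},
    {"travel": [0, 0, -0.03], "angular": [0, 0, 0]},
  ],
)

```text
time: 4.7
position: [0.5693, -0.206, 0.1715]
tool_rot: [3.133, 0.227, 0.0]
ft_force: [1.2, 0.2, -1.2]
grip_width: 0.154
```

```bash
python3 - <<'E'
from h import *
plan([.5966,.205,.17],90)
cv2.imwrite("pics/w4.png",ctrl.get_image("wrist")[:,:,::-1])
E
```

```text
t 4.7 pos [ 0.5693 -0.206   0.1715] yaw 8.3 tilt [ 1.e-04 -1.e-04 -1.e+00] grip 0.0134 f [ 1.21  0.25 -1.24]
 travel total (tool) [ 0.0863 -0.4027  0.0015]
 angular total [ 1.0000e-04  0.0000e+00 -1.4259e+00] travel after turn [0.411  0.0273 0.0015]
```

View pics/w4.png

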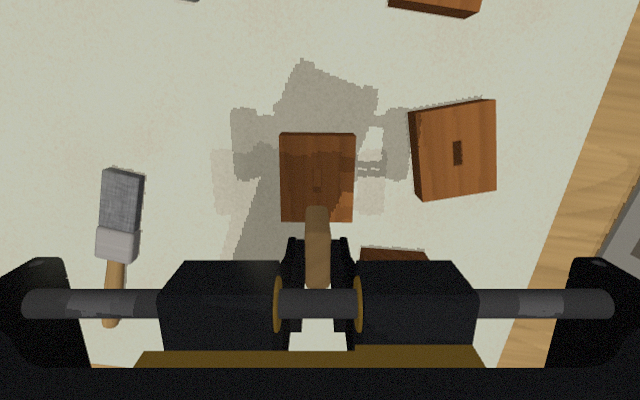

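Emit:
servo_tool(
  series=[
    {"travel": [0.0086, -0.04, 0], "angular": [0, 0, 0]},
    {"travel": [0.0086, -0.04, 0], "angular": [0, 0, 0]},
    {"travel": [0.0086, -0.04, 0], "angular": [0, 0, 0]},
    {"travel": [0.0086, -0.04, 0], "angular": [0, 0, 0]},
    {"travel": [0.0086, -0.04, 0], "angular": [0, 0, 0]},
  ],
)

```text
time: 5.25
position: [0.5831, -0.0004, 0.1703]
tool_rot: [3.133, 0.227, 0.001]
ft_force: [0.4, -0.8, -2.0]
grip_width: 0.154
```

Emit:
servo_tool(
  series=[
    {"travel": [0.0086, -0.04, 0], "angular": [0, 0, 0]},
    {"travel": [0.0086, -0.04, 0], "angular": [0, 0, 0]},
    {"travel": [0.0086, -0.04, 0], "angular": [0, 0, 0]},
    {"travel": [0.0086, -0.04, 0], "angular": [0, 0, 0]},
    {"travel": [0.0086, -0.04, 0], "angular": [0, 0, 0]},
  ],
)

```text
time: 5.75
position: [0.5969, 0.2035, 0.1702]
tool_rot: [3.133, 0.227, 0.001]
ft_force: [0.5, 0.7, -0.8]
grip_width: 0.155
```

Emit:
servo_tool(
  series=[
    {"travel": [0, 0, 0], "angular": [0, 0, -0.14]},
    {"travel": [0, 0, 0], "angular": [0, 0, -0.14]},
    {"travel": [0, 0, 0], "angular": [0, 0, -0.14]},
    {"travel": [0, 0, 0], "angular": [0, 0, -0.14]},
    {"travel": [0, 0, 0], "angular": [0, 0, -0.14]},
  ],
)

```text
time: 6.25
position: [0.5969, 0.202, 0.1701]
tool_rot: [2.862, 1.296, -0.0]
ft_force: [-0.4, -0.1, -0.8]
grip_width: 0.156
```

Emit:
servo_tool(
  series=[
    {"travel": [0, 0, 0], "angular": [0, 0, -0.14]},
    {"travel": [0, 0, 0], "angular": [0, 0, -0.14]},
    {"travel": [0, 0, 0], "angular": [0, 0, -0.14]},
    {"travel": [0, 0, 0], "angular": [0, 0, -0.14]},
    {"travel": [0, 0, 0], "angular": [0, 0, -0.14]},
  ],
)

```text
time: 6.75
position: [0.5969, 0.2019, 0.1701]
tool_rot: [2.244, 2.198, -0.0]
ft_force: [0.5, -0.1, -1.5]
grip_width: 0.155
```

Emit:
servo_tool(
  series=[
    {"travel": [0, 0, 0], "angular": [0, 0, 0]},
    {"travel": [0, 0, 0], "angular": [0, 0, 0]},
  ],
)

```text
time: 6.95
position: [0.5969, 0.202, 0.17]
tool_rot: [2.254, 2.188, -0.0]
ft_force: [0.8, 0.1, -1.2]
grip_width: 0.154
```

```bash
python3 - <<'E'
from h import *
plan([.5966,.205,.17],90)
c=ctrl.calibration("wrist")
cv2.imwrite("pics/w5.png",ctrl.get_image("wrist")[:,:,::-1])
np.save("w5.npy",[c],allow_pickle=True)
plan(None)
E
```

```text
t 6.95 pos [0.5969 0.202  0.17  ] yaw 88.31 tilt [ 0.e+00 -1.e-04 -1.e+00] grip 0.0134 f [ 0.81  0.12 -1.17]
 travel total (tool) [ 0.003  -0.0004 -0.    ]
 angular total [ 0.      0.0001 -0.0295] travel after turn [ 0.003  -0.0003 -0.    ]
t 7.0 pos [0.5969 0.202  0.1699] yaw 88.33 tilt [ 1.e-04 -2.e-04 -1.e+00] grip 0.0134 f [ 0.18  0.07 -1.4 ]
```

View pics/w5.png

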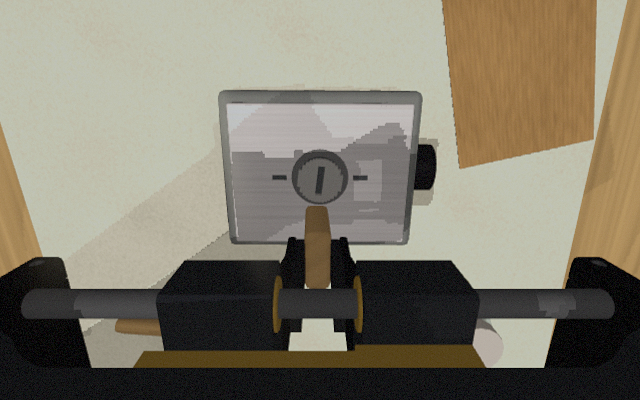

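```bash
python3 - <<'E'
from h import *
im=cv2.imread("pics/w5.png"); c=np.load("w5.npy",allow_pickle=True)[0]
x0,y0=285,140
g=cv2.resize(im[140:212,285:357],None,fx=8,fy=8,interpolation=cv2.INTER_CUBIC)
cv2.imwrite("pics/w5c.png",g)
gray=cv2.cvtColor(im,cv2.COLOR_BGR2GRAY)
g8=cv2.GaussianBlur(cv2.cvtColor(g,cv2.COLOR_BGR2GRAY),(0,0),3)
for th in (40,48,55,62):
    m=(g8<th).astype(np.uint8)
    cs,_=cv2.findContours(m,cv2.RETR_LIST,cv2.CHAIN_APPROX_NONE)
    for k in cs:
        if 800<cv2.contourArea(k)<6000:
            r=cv2.minAreaRect(k); box=cv2.boxPoints(r); px=(np.array(r[0])+.5)/8-.5+[285,140]
            bx=[(b+.5)/8-.5+[285,140] for b in box]
            P=np.array([onz(c,b,.092) for b in bx]); s=P[1]-P[0] if np.linalg.norm(P[1]-P[0])>np.linalg.norm(P[2]-P[1]) else P[2]-P[1]
            print(th,"px",px.round(2),"size",np.array(r[1])/8,"world",onz(c,px,.092).round(4),"len",np.linalg.norm(P[1]-P[0]).round(4),np.linalg.norm(P[2]-P[1]).round(4),"ang",np.degrees(np.arctan2(s[1],s[0])).round(1)%180)
E
```

```text
55 px [317.28 157.72] size [ 3.61534166 20.93009377] world [0.599  0.2366 0.092 ] len 0.0166 0.0029 ang 5.3
62 px [298.57 187.62] size [34.60848236  7.61464119] world [0.583  0.2124 0.092 ] len 0.0062 0.0289 ang 115.5
62 px [341.76 182.  ] size [ 8.66946793 35.72624588] world [0.6183 0.2161 0.092 ] len 0.0298 0.007 ang 77.2
62 px [305.64 157.09] size [ 4.91934967 12.07476711] world [0.5898 0.2374 0.092 ] len 0.0096 0.0039 ang 24.9
```

View pics/w5c.png

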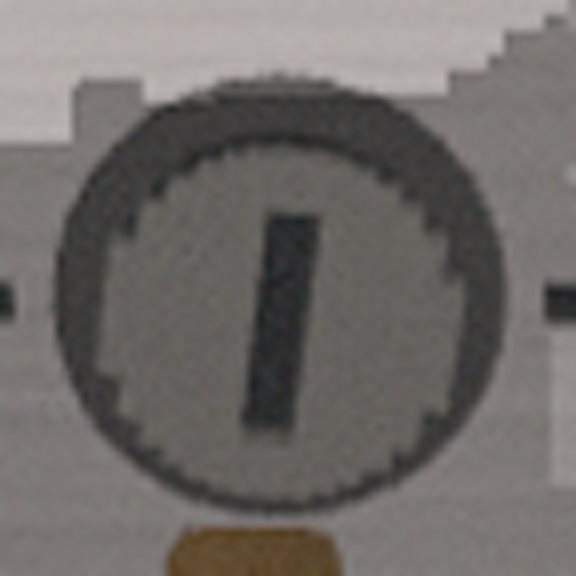

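```bash
python3 - <<'E'
from h import *
c=np.load("w5.npy",allow_pickle=True)[0]
f=lambda x,y:onz(c,((x+.5)/8-.5+285,(y+.5)/8-.5+140),.092)
P=np.array([f(*p) for p in [(266,213),(320,213),(292,430),(242,429)]])
print(P.mean(0),[np.linalg.norm(P[i]-P[(i+1)%4]).round(4) for i in range(4)])
for a,b in((0,3),(1,2)): s=P[a]-P[b];print(np.degrees(np.arctan2(s[1],s[0])))
# head top circle in px: fit edge pts
pts=[(280,145),(110,240),(465,260),(280,508),(135,400),(430,410),(98,330),(467,310)]
Q=np.array([f(*p)[:2] for p in pts]); A=np.c_[2*Q,np.ones(len(Q))]; s=np.linalg.lstsq(A,(Q**2).sum(1),rcond=None)[0]; print("circ",s[:2],np.sqrt(s[2]+s[:2]@s[:2]))
# bars on cover
im=cv2.imread("pics/w5.png")
for (u0,u1) in ((265,292),(348,374)):
    g=cv2.cvtColor(im[165:190,u0:u1],cv2.COLOR_BGR2GRAY); m=(g<60); 
    n,l,st,ce=cv2.connectedComponentsWithStats(m.astype(np.uint8))
    for i in range(1,n):
        if st[i,4]>10:print(st[i], onz(c,ce[i]+[u0,165],.08))
E
```

```text
[0.60028019 0.2183776  0.092     ] [np.float64(0.0054), np.float64(0.0229), np.float64(0.0051), np.float64(0.0227)]
82.10889488182929
81.46868434540943
circ [0.60066434 0.21835375] 0.01866043743072139
[ 8 11 13  4 40] [0.56617101 0.21871885 0.08      ]
[ 5 11 14  4 49] [0.63405352 0.21644694 0.08      ]
```

```bash
python3 - <<'E'
from h import *
im=cv2.imread("pics/w5.png"); c=np.load("w5.npy",allow_pickle=True)[0]
cv2.imwrite("pics/w5d.png",cv2.resize(im[195:300,270:365],None,fx=6,fy=6,interpolation=cv2.INTER_CUBIC))
p=np.array([.5969,.202,.17]); Rt=R.from_euler('z',88.32,degrees=True)*R.from_rotvec([np.pi,0,0])
for x,z in((.017,.020),(.017,-.026),(0,.036)):
  for y in(-.007,0,.007):
    u=proj(c,p+Rt.apply([x,y,z])); print(x,y,z,u.round(1),((u-[270,195]+.5)*6).round(0))
plan([.6003,.2184,.145],82)
E
```

```text
0.017 -0.007 0.02 [304.8 202.1] [212.  45.]
0.017 0 0.02 [315.6 202. ] [277.  45.]
0.017 0.007 0.02 [326.5 202. ] [342.  45.]
0.017 -0.007 -0.026 [301.5 230.7] [192. 217.]
0.017 0 -0.026 [315.2 230.7] [274. 217.]
0.017 0.007 -0.026 [328.9 230.7] [357. 217.]
0 -0.007 0.036 [305.9 217.7] [218. 139.]
0 0 0.036 [315.8 217.7] [278. 139.]
0 0.007 0.036 [325.7 217.7] [337. 139.]
t 7.0 pos [0.5969 0.202  0.1699] yaw 88.33 tilt [ 1.e-04 -2.e-04 -1.e+00] grip 0.0134 f [ 0.18  0.07 -1.4 ]
 travel total (tool) [0.0165 0.0029 0.0249]
 angular total [1.000e-04 2.000e-04 1.105e-01] travel after turn [0.0167 0.001  0.0249]
```

View pics/w5d.png

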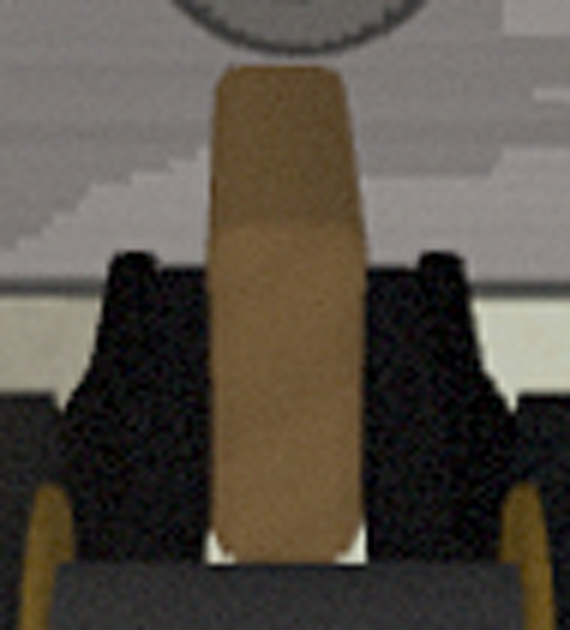

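Emit:
servo_tool(
  series=[
    {"travel": [0.008, 0.0015, 0.005], "angular": [0, 0, 0]},
    {"travel": [0.009, 0.0014, 0.008], "angular": [0, 0, 0.055]},
    {"travel": [0, 0, 0.01], "angular": [0, 0, 0.055]},
    {"travel": [0, 0, 0.01], "angular": [0, 0, 0]},
    {"travel": [0, 0, 0], "angular": [0, 0, 0]},
  ],
)

```text
time: 7.5
position: [0.5991, 0.2188, 0.1348]
tool_rot: [-2.365, -2.066, 0.005]
ft_force: [0.4, 0.2, -1.5]
grip_width: 0.153
```

```bash
python3 - <<'E'
from h import *
plan([.6003,.2188,.134],82)
im=ctrl.get_image("scene")[:,:,::-1]
plan([.6003,.2188,.134],82)
c=ctrl.calibration("scene"); u=proj(c,[.6003,.2188,.092]);print(u)
x,y=int(u[0]),int(u[1])
a=cv2.resize(im[y-35:y+25,x-40:x+40],None,fx=8,fy=8,interpolation=cv2.INTER_CUBIC)
cv2.imwrite("pics/s6.png",a)
E
```

```text
t 7.5 pos [0.5991 0.2188 0.1348] yaw 82.27 tilt [-0.003  -0.0013 -1.    ] grip 0.0133 f [ 0.4   0.24 -1.53]
 travel total (tool) [0.0002 0.0012 0.0008]
 angular total [-0.0028  0.0017  0.0047] travel after turn [0.0002 0.0011 0.0008]
t 7.55 pos [0.5997 0.2189 0.1358] yaw 82.25 tilt [-1.7e-03 -7.0e-04 -1.0e+00] grip 0.0131 f [-0.53 -0.12 -1.1 ]
 travel total (tool) [0.     0.0006 0.0018]
 angular total [-0.0016  0.001   0.0044] travel after turn [0.     0.0006 0.0018]
[398.83042322 149.76295065]
```

View pics/s6.png

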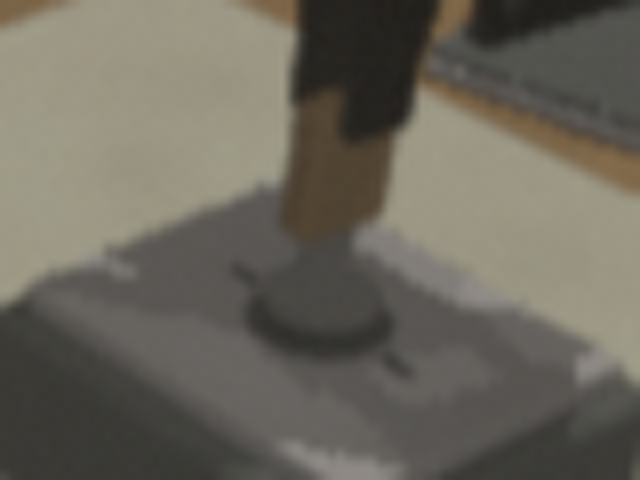

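Emit:
servo_tool(
  series=[
    {"travel": [0, 0.0004, 0.002], "angular": [0, 0, 0.004]},
    {"travel": [0, 0, 0.002], "angular": [0, 0, 0]},
    {"travel": [0, 0, 0.002], "angular": [0, 0, 0]},
    {"travel": [0, 0, 0], "angular": [0, 0, 0]},
    {"travel": [0, 0, 0], "angular": [0, 0, 0]},
  ],
)

```text
time: 8.05
position: [0.6007, 0.219, 0.1309]
tool_rot: [2.371, 2.061, 0.0]
ft_force: [-0.2, 0.1, -1.2]
grip_width: 0.155
```

```bash
python3 - <<'E'
from h import *
plan([.6003,.2188,.128],82)
E
```

```text
t 8.05 pos [0.6007 0.219  0.1309] yaw 81.98 tilt [ 1.e-04 -0.e+00 -1.e+00] grip 0.0135 f [-0.18  0.1  -1.25]
 travel total (tool) [-0.0002 -0.0003  0.0029]
 angular total [ 0.0001  0.     -0.0004] travel after turn [-0.0002 -0.0003  0.0029]
```

Emit:
servo_tool(
  series=[
    {"travel": [0, -0.0003, 0.001], "angular": [0, 0, 0]},
    {"travel": [0, 0, 0.001], "angular": [0, 0, 0]},
    {"travel": [0, 0, 0.001], "angular": [0, 0, 0]},
    {"travel": [0, 0, 0], "angular": [0, 0, 0]},
  ],
)

```text
time: 8.45
position: [0.6002, 0.219, 0.1276]
tool_rot: [-2.371, -2.061, 0.001]
ft_force: [-0.1, -0.2, -0.1]
grip_width: 0.157
```

Emit:
servo_tool(
  series=[
    {"travel": [0, 0, 0.001], "angular": [0, 0, 0]},
    {"travel": [0, 0, 0], "angular": [0, 0, 0]},
  ],
)

```text
time: 8.65
position: [0.6003, 0.219, 0.1266]
tool_rot: [-2.371, -2.061, 0.0]
ft_force: [0.2, 0.1, 0.0]
grip_width: 0.152
```

Emit:
servo_tool(
  series=[
    {"travel": [0, 0, 0.001], "angular": [0, 0, 0]},
    {"travel": [0, 0, 0], "angular": [0, 0, 0]},
  ],
)

```text
time: 8.85
position: [0.6003, 0.219, 0.1257]
tool_rot: [2.371, 2.061, -0.0]
ft_force: [0.2, -0.4, -1.1]
grip_width: 0.158
```

```bash
python3 - <<'E'
from h import *
plan([.6003,.2188,.128],82)
E
```

```text
t 8.85 pos [0.6003 0.219  0.1257] yaw 81.98 tilt [-2.e-04 -2.e-04 -1.e+00] grip 0.0137 f [ 0.22 -0.38 -1.13]
 travel total (tool) [-0.0001  0.     -0.0023]
 angular total [-0.0001  0.0002 -0.0004] travel after turn [-0.0001  0.     -0.0023]
```

Emit:
servo_tool(
  series=[
    {"travel": [0, 0, 0.001], "angular": [0, 0, 0]},
    {"travel": [0, 0, 0.001], "angular": [0, 0, 0]},
    {"travel": [0, 0, 0], "angular": [0, 0, 0]},
  ],
)

```text
time: 9.15
position: [0.6002, 0.219, 0.1236]
tool_rot: [-2.371, -2.061, 0.001]
ft_force: [0.8, 1.0, -2.3]
grip_width: 0.154
```

Emit:
servo_tool(
  series=[
    {"travel": [0, 0, 0.001], "angular": [0, 0, 0]},
    {"travel": [0, 0, 0], "angular": [0, 0, 0]},
    {"travel": [0, 0, 0], "angular": [0, 0, 0]},
  ],
)

```text
time: 9.45
position: [0.6003, 0.219, 0.1228]
tool_rot: [2.371, 2.061, -0.0]
ft_force: [0.6, -0.1, -1.7]
grip_width: 0.153
```

Emit:
servo_tool(
  series=[
    {"travel": [0, 0, 0.001], "angular": [0, 0, 0]},
    {"travel": [0, 0, 0], "angular": [0, 0, 0]},
    {"travel": [0, 0, 0], "angular": [0, 0, 0]},
  ],
)

```text
time: 9.75
position: [0.6006, 0.2192, 0.1224]
tool_rot: [2.371, 2.06, 0.001]
ft_force: [0.2, 0.1, 2.1]
grip_width: 0.156
```

Emit:
servo_tool(
  series=[
    {"travel": [0, 0, 0.001], "angular": [0, 0, 0]},
    {"travel": [0, 0, 0], "angular": [0, 0, 0]},
    {"travel": [0, 0, 0], "angular": [0, 0, 0]},
  ],
)

```text
time: 10.05
position: [0.6006, 0.2192, 0.1212]
tool_rot: [2.371, 2.06, 0.001]
ft_force: [-0.7, -1.2, 5.7]
grip_width: 0.15
```

Emit:
servo_tool(
  series=[
    {"travel": [0, 0, 0.001], "angular": [0, 0, 0]},
    {"travel": [0, 0, 0], "angular": [0, 0, 0]},
    {"travel": [0, 0, 0], "angular": [0, 0, 0]},
  ],
)

```text
time: 10.35
position: [0.6006, 0.2192, 0.1201]
tool_rot: [2.371, 2.06, 0.001]
ft_force: [-1.3, -0.5, 4.4]
grip_width: 0.154
```

Emit:
servo_tool(
  series=[
    {"travel": [0, 0, 0.001], "angular": [0, 0, 0]},
    {"travel": [0, 0, 0], "angular": [0, 0, 0]},
    {"travel": [0, 0, 0], "angular": [0, 0, 0]},
  ],
)

```text
time: 10.65
position: [0.6006, 0.2192, 0.1193]
tool_rot: [2.371, 2.06, 0.001]
ft_force: [-1.0, 0.1, 6.6]
grip_width: 0.154
```

Emit:
servo_tool(
  series=[
    {"travel": [0, 0, 0.0008], "angular": [0, 0, 0]},
    {"travel": [0, 0, 0], "angular": [0, 0, 0]},
    {"travel": [0, 0, 0], "angular": [0, 0, 0]},
  ],
)

```text
time: 10.95
position: [0.6007, 0.2193, 0.1187]
tool_rot: [2.371, 2.06, 0.001]
ft_force: [0.0, -0.5, 7.9]
grip_width: 0.152
```

```bash
python3 - <<'E'
from h import *
plan([.6003,.2188,.1182],82); print(ctrl.get_state()['torque'])
E
```

```text
t 10.95 pos [0.6007 0.2193 0.1187] yaw 81.98 tilt [ 9.e-04  2.e-04 -1.e+00] grip 0.0132 f [ 0.02 -0.53  7.93]
 travel total (tool) [-0.0005 -0.0003  0.0005]
 angular total [ 0.0008 -0.0004 -0.0004] travel after turn [-0.0005 -0.0003  0.0005]
[-0.12490242  0.08359233 -0.05123772]
```

Emit:
servo_tool(
  series=[
    {"travel": [0, 0, 0.0004], "angular": [0, 0, 0]},
    {"travel": [0, 0, 0], "angular": [0, 0, 0.03]},
    {"travel": [0, 0, 0], "angular": [0, 0, 0.03]},
    {"travel": [0, 0, 0], "angular": [0, 0, 0.03]},
    {"travel": [0, 0, 0], "angular": [0, 0, 0.03]},
  ],
)

```text
time: 11.45
position: [0.6008, 0.2193, 0.1184]
tool_rot: [2.491, 1.913, 0.002]
ft_force: [-0.3, -0.6, 6.9]
grip_width: 0.154
```

```bash
python3 - <<'E'
from h import *
plan(None); s=ctrl.get_state(); print(s['torque'],s['joint_torque'][6],s['joint_positions'][6])
E
```

```text
t 11.45 pos [0.6008 0.2193 0.1184] yaw 75.04 tilt [ 1.2e-03  2.0e-04 -1.0e+00] grip 0.0134 f [-0.35 -0.6   6.95]
[-0.17678678  0.16852618  0.0593609 ] 0.2598905470222235 -0.8920216554541118
```

Emit:
servo_tool(
  series=[
    {"travel": [0, 0, 0], "angular": [0, 0, 0.03]},
    {"travel": [0, 0, 0], "angular": [0, 0, 0.03]},
    {"travel": [0, 0, 0], "angular": [0, 0, 0.03]},
    {"travel": [0, 0, 0], "angular": [0, 0, 0]},
  ],
)

```text
time: 11.85
position: [0.6009, 0.2191, 0.1184]
tool_rot: [2.574, 1.799, 0.002]
ft_force: [0.1, -1.0, 6.7]
grip_width: 0.152
```

```bash
python3 - <<'E'
from h import *
plan([.6003,.2188,.1182]); s=ctrl.get_state(); print(s['torque'],s['joint_torque'][6],s['joint_positions'][6])
E
```

```text
t 11.85 pos [0.6009 0.2191 0.1184] yaw 69.91 tilt [ 0.0014 -0.     -1.    ] grip 0.0132 f [ 0.12 -0.96  6.66]
 travel total (tool) [-0.0005 -0.0004  0.0002]
[-0.21789699  0.13635071 -0.05431124] -0.19028380047529936 -0.9752613826509903
```

Emit:
servo_tool(
  series=[
    {"travel": [0, 0, 0], "angular": [0, 0, 0.04]},
    {"travel": [0, 0, 0], "angular": [0, 0, 0.04]},
    {"travel": [0, 0, 0], "angular": [0, 0, 0.04]},
    {"travel": [0, 0, 0], "angular": [0, 0, 0.04]},
    {"travel": [0, 0, 0], "angular": [0, 0, 0.04]},
  ],
)

```text
time: 12.35
position: [0.601, 0.219, 0.1184]
tool_rot: [2.742, 1.532, 0.002]
ft_force: [-1.4, -0.3, 6.9]
grip_width: 0.157
```

Emit:
servo_tool(
  series=[
    {"travel": [0, 0, 0], "angular": [0, 0, 0.04]},
    {"travel": [0, 0, 0], "angular": [0, 0, 0.04]},
    {"travel": [0, 0, 0], "angular": [0, 0, 0.04]},
    {"travel": [0, 0, 0], "angular": [0, 0, 0.04]},
    {"travel": [0, 0, 0], "angular": [0, 0, 0]},
  ],
)

```text
time: 12.85
position: [0.601, 0.2188, 0.1184]
tool_rot: [2.855, 1.309, 0.002]
ft_force: [-0.9, -0.6, 7.2]
grip_width: 0.151
```

```bash
python3 - <<'E'
from h import *
plan([.6003,.2188,.1182]); s=ctrl.get_state(); print(s['torque'],s['joint_torque'][6],s['joint_positions'])
im=ctrl.get_image("wrist")[:,:,::-1]; cv2.imwrite("pics/w7.png",im)
E
```

```text
t 12.85 pos [0.601  0.2188 0.1184] yaw 49.25 tilt [ 1.6e-03 -4.0e-04 -1.0e+00] grip 0.0132 f [-0.91 -0.55  7.19]
 travel total (tool) [-0.0005 -0.0006  0.0002]
[-0.26981014  0.04645231  0.01651365] -0.2448545303195715 [ 0.15640003  0.43938951 -0.70805507  1.56717278  0.29758807  1.2441527
 -1.31169926]
```

View pics/w7.png

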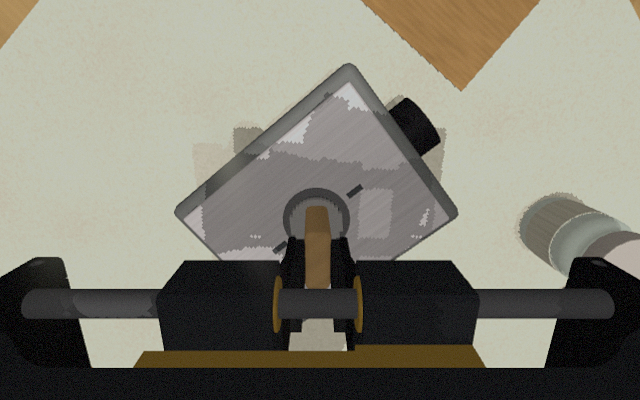

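Emit:
servo_tool(
  series=[
    {"travel": [0, 0, 0], "angular": [0, 0, 0.04]},
    {"travel": [0, 0, 0], "angular": [0, 0, 0.04]},
    {"travel": [0, 0, 0], "angular": [0, 0, 0.04]},
    {"travel": [0, 0, 0], "angular": [0, 0, 0.04]},
    {"travel": [0, 0, 0], "angular": [0, 0, 0.04]},
  ],
)

```text
time: 13.4
position: [0.601, 0.2186, 0.1184]
tool_rot: [2.972, 1.016, 0.002]
ft_force: [-1.0, -1.5, 5.6]
grip_width: 0.153
```

```bash
cat > q.py <<'E'
from h import *
plan(None); s=ctrl.get_state(); print("tau",s['torque'].round(3),"j7",s['joint_torque'][6].round(3),s['joint_positions'][6].round(4))
E
python3 q.py
```

```text
t 13.4 pos [0.601  0.2186 0.1184] yaw 37.75 tilt [ 1.5e-03 -6.0e-04 -1.0e+00] grip 0.0133 f [-1.   -1.51  5.57]
tau [-0.352  0.106  0.012] j7 0.359 -1.5
```

Emit:
servo_tool(
  series=[
    {"travel": [0, 0, 0], "angular": [0, 0, 0.02]},
    {"travel": [0, 0, 0], "angular": [0, 0, 0.02]},
  ],
)

```text
time: 13.6
position: [0.601, 0.2185, 0.1184]
tool_rot: [2.991, 0.957, 0.002]
ft_force: [0.0, -0.9, 7.2]
grip_width: 0.152
```

```bash
python3 q.py
```

```text
t 13.6 pos [0.601  0.2185 0.1184] yaw 35.5 tilt [ 1.4e-03 -7.0e-04 -1.0e+00] grip 0.0133 f [ 0.01 -0.92  7.23]
tau [-0.393  0.133 -0.008] j7 0.157 -1.5369
```

Emit:
servo_tool(
  series=[
    {"travel": [0, 0, 0], "angular": [0, 0, 0.02]},
    {"travel": [0, 0, 0], "angular": [0, 0, 0.02]},
  ],
)

```text
time: 13.8
position: [0.601, 0.2185, 0.1184]
tool_rot: [3.009, 0.897, 0.002]
ft_force: [-0.8, -1.9, 7.5]
grip_width: 0.153
```

```bash
python3 q.py
```

```text
t 13.8 pos [0.601  0.2185 0.1184] yaw 33.21 tilt [ 1.4e-03 -8.0e-04 -1.0e+00] grip 0.0133 f [-0.76 -1.86  7.52]
tau [-0.379  0.146 -0.038] j7 0.163 -1.5744
```

Emit:
servo_tool(
  series=[
    {"travel": [0, 0, 0], "angular": [0, 0, 0.02]},
    {"travel": [0, 0, 0], "angular": [0, 0, 0.01]},
  ],
  squeeze=20,
)

```text
time: 14.0
position: [0.601, 0.2185, 0.1184]
tool_rot: [3.022, 0.853, 0.002]
ft_force: [-0.8, -1.3, 6.7]
grip_width: 0.156
```

```bash
python3 q.py
```

```text
t 14.0 pos [0.601  0.2185 0.1184] yaw 31.5 tilt [ 1.4e-03 -8.0e-04 -1.0e+00] grip 0.0136 f [-0.83 -1.25  6.72]
tau [-0.427  0.103  0.002] j7 0.01 -1.6024
```

Emit:
servo_tool(
  series=[
    {"travel": [0, 0, 0], "angular": [0, 0, 0.015]},
    {"travel": [0, 0, 0], "angular": [0, 0, 0.015]},
  ],
)

```text
time: 14.2
position: [0.601, 0.2184, 0.1184]
tool_rot: [3.035, 0.807, 0.002]
ft_force: [-0.4, -0.7, 7.5]
grip_width: 0.156
```

```bash
python3 q.py
```

```text
t 14.2 pos [0.601  0.2184 0.1184] yaw 29.78 tilt [ 1.4e-03 -9.0e-04 -1.0e+00] grip 0.0135 f [-0.39 -0.74  7.53]
tau [-0.455  0.164  0.058] j7 0.116 -1.6307
```

Emit:
servo_tool(
  series=[
    {"travel": [0, 0, 0], "angular": [0, 0, 0.015]},
    {"travel": [0, 0, 0], "angular": [0, 0, 0.015]},
  ],
)

```text
time: 14.4
position: [0.601, 0.2184, 0.1184]
tool_rot: [3.047, 0.761, 0.002]
ft_force: [0.3, -1.3, 6.8]
grip_width: 0.16
```

```bash
python3 q.py
```

```text
t 14.4 pos [0.601  0.2184 0.1184] yaw 28.06 tilt [ 1.4e-03 -9.0e-04 -1.0e+00] grip 0.0139 f [ 0.34 -1.32  6.84]
tau [-0.402  0.128  0.016] j7 0.114 -1.6589
```

Emit:
servo_tool(
  series=[
    {"travel": [0, 0, 0], "angular": [0, 0, 0.015]},
    {"travel": [0, 0, 0], "angular": [0, 0, 0.015]},
  ],
)

```text
time: 14.6
position: [0.601, 0.2184, 0.1183]
tool_rot: [3.058, 0.716, 0.002]
ft_force: [0.6, -0.8, 5.9]
grip_width: 0.16
```

```bash
python3 q.py
```

```text
t 14.6 pos [0.601  0.2184 0.1183] yaw 26.34 tilt [ 0.0013 -0.001  -1.    ] grip 0.014 f [ 0.59 -0.85  5.85]
tau [-0.428  0.134  0.059] j7 0.114 -1.6871
```

Emit:
servo_tool(
  series=[
    {"travel": [0, 0, 0], "angular": [0, 0, 0.015]},
    {"travel": [0, 0, 0], "angular": [0, 0, 0]},
  ],
)

```text
time: 14.8
position: [0.601, 0.2183, 0.1184]
tool_rot: [3.063, 0.693, 0.002]
ft_force: [-0.4, -1.0, 6.6]
grip_width: 0.159
```

```bash
python3 q.py; python3 - <<'E'
from h import *
im=ctrl.get_image("wrist")[:,:,::-1]
cv2.imwrite("pics/w8.png",cv2.resize(im[170:300,240:400],None,fx=4,fy=4,interpolation=cv2.INTER_CUBIC))
E
python3 q.py
```

```text
t 14.8 pos [0.601  0.2183 0.1184] yaw 25.49 tilt [ 0.0014 -0.001  -1.    ] grip 0.0138 f [-0.42 -0.95  6.58]
tau [-0.336  0.141  0.028] j7 -0.113 -1.7011
t 14.85 pos [0.601  0.2184 0.1184] yaw 25.51 tilt [ 0.0013 -0.001  -1.    ] grip 0.0138 f [-0.64 -1.87  7.56]
tau [-0.425  0.113  0.06 ] j7 -0.051 -1.7008
```

View pics/w8.png

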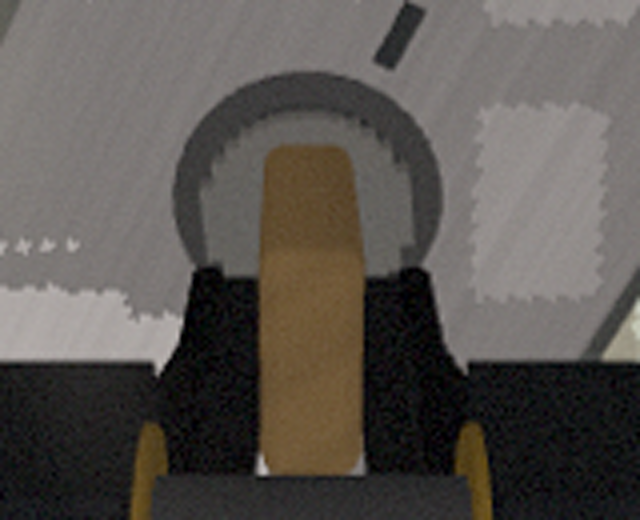

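Emit:
servo_tool(
  series=[
    {"travel": [0, 0, 0], "angular": [0, 0, 0.015]},
    {"travel": [0, 0, 0], "angular": [0, 0, 0.015]},
  ],
)

```text
time: 15.05
position: [0.601, 0.2184, 0.1184]
tool_rot: [3.073, 0.647, 0.002]
ft_force: [-0.7, -1.2, 6.2]
grip_width: 0.157
```

```bash
python3 q.py
```

```text
t 15.05 pos [0.601  0.2184 0.1184] yaw 23.77 tilt [ 0.0013 -0.001  -1.    ] grip 0.0137 f [-0.74 -1.18  6.21]
tau [-0.444  0.194  0.04 ] j7 0.119 -1.7295
```

Emit:
servo_tool(
  series=[
    {"travel": [0, 0, 0], "angular": [0, 0, 0.015]},
    {"travel": [0, 0, 0], "angular": [0, 0, 0.015]},
  ],
)

```text
time: 15.25
position: [0.601, 0.2183, 0.1184]
tool_rot: [3.082, 0.6, 0.002]
ft_force: [-0.4, -1.3, 6.6]
grip_width: 0.161
```

```bash
python3 q.py
```

```text
t 15.25 pos [0.601  0.2183 0.1184] yaw 22.04 tilt [ 0.0013 -0.0011 -1.    ] grip 0.014 f [-0.4  -1.28  6.65]
tau [-0.473  0.193  0.077] j7 0.107 -1.7578
```

Emit:
servo_tool(
  series=[
    {"travel": [0, 0, 0], "angular": [0, 0, 0.01]},
  ],
)

```text
time: 15.35
position: [0.601, 0.2183, 0.1184]
tool_rot: [3.085, 0.585, 0.002]
ft_force: [-1.0, -0.9, 6.7]
grip_width: 0.159
```

```bash
python3 q.py
```

```text
t 15.35 pos [0.601  0.2183 0.1184] yaw 21.47 tilt [ 0.0013 -0.0011 -1.    ] grip 0.0138 f [-0.96 -0.9   6.71]
tau [-0.406  0.168  0.029] j7 0.019 -1.7672
```

Emit:
servo_tool(
  series=[
    {"travel": [0, 0, 0], "angular": [0, 0, 0.01]},
  ],
)

```text
time: 15.45
position: [0.601, 0.2183, 0.1183]
tool_rot: [3.088, 0.57, 0.002]
ft_force: [-0.4, -1.1, 7.7]
grip_width: 0.157
```

```bash
python3 q.py
```

```text
t 15.45 pos [0.601  0.2183 0.1183] yaw 20.91 tilt [ 0.0013 -0.0011 -1.    ] grip 0.0136 f [-0.36 -1.12  7.7 ]
tau [-0.511  0.179  0.041] j7 0.034 -1.7764
```

Emit:
servo_tool(
  series=[
    {"travel": [0, 0, 0], "angular": [0, 0, 0.01]},
  ],
)

```text
time: 15.55
position: [0.601, 0.2183, 0.1183]
tool_rot: [3.091, 0.555, 0.002]
ft_force: [-1.3, -1.3, 7.5]
grip_width: 0.158
```

```bash
python3 q.py
```

```text
t 15.55 pos [0.601  0.2183 0.1183] yaw 20.34 tilt [ 0.0013 -0.0011 -1.    ] grip 0.0138 f [-1.29 -1.25  7.53]
tau [-0.487  0.202  0.061] j7 0.023 -1.7858
```

Emit:
servo_tool(
  series=[
    {"travel": [0, 0, 0], "angular": [0, 0, 0.015]},
    {"travel": [0, 0, 0], "angular": [0, 0, 0.015]},
  ],
)

```text
time: 15.75
position: [0.6009, 0.2183, 0.1183]
tool_rot: [3.099, 0.508, 0.002]
ft_force: [-0.5, -2.0, 8.6]
grip_width: 0.157
```

```bash
python3 q.py
```

```text
t 15.75 pos [0.6009 0.2183 0.1183] yaw 18.62 tilt [ 0.0012 -0.0012 -1.    ] grip 0.0136 f [-0.45 -1.96  8.61]
tau [-0.505  0.206  0.106] j7 0.033 -1.8142
```

Emit:
servo_tool(
  series=[
    {"travel": [0, 0, 0], "angular": [0, 0, 0.015]},
    {"travel": [0, 0, 0], "angular": [0, 0, 0.015]},
  ],
)

```text
time: 15.95
position: [0.6009, 0.2182, 0.1183]
tool_rot: [3.106, 0.462, 0.002]
ft_force: [-0.8, -1.4, 6.7]
grip_width: 0.154
```

```bash
python3 q.py
```

```text
t 15.95 pos [0.6009 0.2182 0.1183] yaw 16.91 tilt [ 0.0012 -0.0013 -1.    ] grip 0.0134 f [-0.8  -1.39  6.66]
tau [-0.54   0.218  0.128] j7 -0.013 -1.8424
```

Emit:
servo_tool(
  series=[
    {"travel": [0, 0, 0], "angular": [0, 0, 0]},
  ],
)

```text
time: 16.05
position: [0.6009, 0.2183, 0.1184]
tool_rot: [3.106, 0.462, 0.002]
ft_force: [-0.8, -1.7, 7.2]
grip_width: 0.155
```

```bash
python3 q.py
```

```text
t 16.05 pos [0.6009 0.2183 0.1184] yaw 16.92 tilt [ 0.0012 -0.0013 -1.    ] grip 0.0135 f [-0.81 -1.67  7.24]
tau [-0.475  0.217  0.125] j7 -0.233 -1.8422
```

Emit:
servo_tool(
  series=[
    {"travel": [0, 0, 0], "angular": [0, 0, 0]},
  ],
)

```text
time: 16.15
position: [0.6009, 0.2182, 0.1183]
tool_rot: [3.106, 0.463, 0.002]
ft_force: [-0.8, -1.6, 7.3]
grip_width: 0.159
```

```bash
python3 q.py;  python3 - <<'E'
from h import *
im=ctrl.get_image("wrist")[:,:,::-1]
cv2.imwrite("pics/w9.png",cv2.resize(im[170:300,240:400],None,fx=4,fy=4,interpolation=cv2.INTER_CUBIC))
E
python3 q.py
```

```text
t 16.15 pos [0.6009 0.2182 0.1183] yaw 16.94 tilt [ 0.0012 -0.0013 -1.    ] grip 0.0138 f [-0.84 -1.63  7.34]
tau [-0.45   0.201  0.111] j7 -0.154 -1.8419
t 16.2 pos [0.6009 0.2182 0.1183] yaw 16.94 tilt [ 0.0012 -0.0013 -1.    ] grip 0.0138 f [ 0.3  -1.87  7.81]
tau [-0.473  0.225  0.136] j7 -0.15 -1.8419
```

View pics/w9.png

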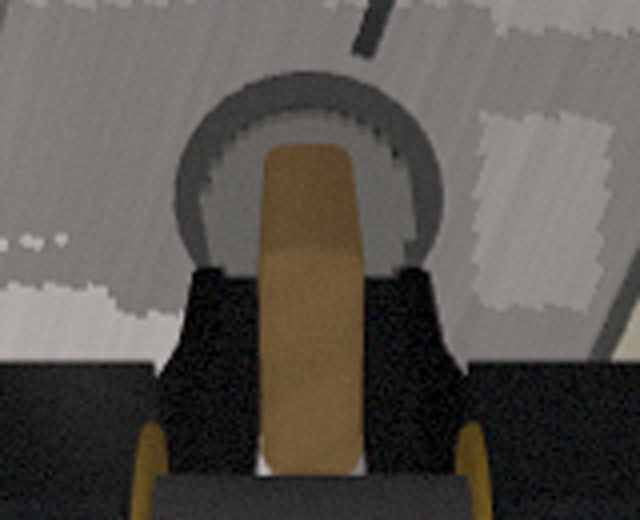

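Emit:
servo_tool(
  series=[
    {"travel": [0, 0, 0], "angular": [0, 0, 0.015]},
  ],
)

```text
time: 16.3
position: [0.6009, 0.2182, 0.1183]
tool_rot: [3.109, 0.439, 0.001]
ft_force: [-0.2, -1.8, 7.2]
grip_width: 0.16
```

```bash
python3 q.py
```

```text
t 16.3 pos [0.6009 0.2182 0.1183] yaw 16.07 tilt [ 0.0011 -0.0013 -1.    ] grip 0.0139 f [-0.18 -1.84  7.24]
tau [-0.544  0.251  0.109] j7 0.047 -1.8563
```

Emit:
servo_tool(
  series=[
    {"travel": [0, 0, 0], "angular": [0, 0, 0]},
  ],
)

```text
time: 16.4
position: [0.6009, 0.2182, 0.1184]
tool_rot: [3.109, 0.439, 0.002]
ft_force: [-1.8, -2.6, 6.7]
grip_width: 0.159
```

```bash
python3 q.py
```

```text
t 16.4 pos [0.6009 0.2182 0.1184] yaw 16.07 tilt [ 0.0012 -0.0013 -1.    ] grip 0.0138 f [-1.79 -2.6   6.71]
tau [-0.501  0.23   0.187] j7 -0.253 -1.8562
```

Emit:
servo_tool(
  series=[
    {"travel": [0, 0, 0], "angular": [0, 0, -0.03]},
    {"travel": [0, 0, -0.001], "angular": [0, 0, 0]},
    {"travel": [0, 0, -0.001], "angular": [0, 0, 0]},
    {"travel": [0, 0, 0], "angular": [0, 0, 0]},
  ],
)

```text
time: 16.8
position: [0.6006, 0.2183, 0.1195]
tool_rot: [3.103, 0.485, 0.0]
ft_force: [0.3, -2.3, 3.2]
grip_width: 0.161
```

```bash
python3 q.py
```

```text
t 16.8 pos [0.6006 0.2183 0.1195] yaw 17.77 tilt [ 3.e-04 -1.e-03 -1.e+00] grip 0.014 f [ 0.27 -2.3   3.17]
tau [-0.622 -0.136  0.109] j7 -0.094 -1.8274
```

Emit:
servo_tool(
  series=[
    {"travel": [0, 0, 0], "angular": [0, 0, 0]},
  ],
)

```text
time: 16.9
position: [0.6006, 0.2184, 0.1195]
tool_rot: [3.103, 0.485, 0.0]
ft_force: [0.8, -2.4, 3.2]
grip_width: 0.153
```

Emit:
servo_tool(
  series=[
    {"travel": [0, 0, -0.001], "angular": [0, 0, 0]},
    {"travel": [0, 0, 0], "angular": [0, 0, 0]},
  ],
)

```text
time: 17.1
position: [0.6005, 0.2185, 0.1206]
tool_rot: [3.103, 0.486, 0.0]
ft_force: [0.6, -2.5, 3.8]
grip_width: 0.162
```

```bash
python3 q.py
```

```text
t 17.1 pos [0.6005 0.2185 0.1206] yaw 17.79 tilt [ 2.e-04 -8.e-04 -1.e+00] grip 0.0141 f [ 0.64 -2.54  3.78]
tau [-0.742 -0.164  0.09 ] j7 -0.094 -1.8269
```

Emit:
servo_tool(
  series=[
    {"travel": [0, 0, 0], "angular": [0, 0, -0.03]},
    {"travel": [0, 0, -0.001], "angular": [0, 0, 0]},
    {"travel": [0, 0, 0], "angular": [0, 0, 0]},
  ],
)

```text
time: 17.4
position: [0.6005, 0.2186, 0.1216]
tool_rot: [3.096, 0.532, -0.0]
ft_force: [0.3, -3.7, 3.8]
grip_width: 0.155
```

```bash
python3 q.py
```

```text
t 17.4 pos [0.6005 0.2186 0.1216] yaw 19.51 tilt [ 1.e-04 -5.e-04 -1.e+00] grip 0.0135 f [ 0.3  -3.73  3.79]
tau [-0.925 -0.265  0.026] j7 -0.032 -1.7982
```

Emit:
servo_tool(
  series=[
    {"travel": [0, 0, -0.001], "angular": [0, 0, 0]},
    {"travel": [0, 0, 0], "angular": [0, 0, 0]},
  ],
)

```text
time: 17.6
position: [0.6004, 0.2186, 0.1224]
tool_rot: [3.096, 0.532, -0.0]
ft_force: [1.9, -2.4, 1.4]
grip_width: 0.16
```

```bash
python3 q.py
```

```text
t 17.6 pos [0.6004 0.2186 0.1224] yaw 19.51 tilt [-2.e-04 -6.e-04 -1.e+00] grip 0.0139 f [ 1.86 -2.43  1.44]
tau [-0.932 -0.403  0.038] j7 -0.055 -1.7978
```

Emit:
servo_tool(
  series=[
    {"travel": [0, 0, -0.002], "angular": [0, 0, 0]},
    {"travel": [0, 0, -0.002], "angular": [0, 0, 0]},
    {"travel": [0, 0, -0.002], "angular": [0, 0, 0]},
    {"travel": [0, 0, -0.002], "angular": [0, 0, 0]},
  ],
)

```text
time: 18.0
position: [0.5995, 0.2208, 0.1308]
tool_rot: [-3.094, -0.534, 0.001]
ft_force: [-0.6, 0.4, -0.8]
grip_width: 0.16
```

```bash
python3 q.py
```

```text
t 18.0 pos [0.5995 0.2208 0.1308] yaw 19.59 tilt [-0.001   0.0022 -1.    ] grip 0.0139 f [-0.61  0.37 -0.82]
tau [0.021 0.053 0.022] j7 -0.009 -1.7948
```

Emit:
servo_tool(
  series=[
    {"travel": [0, 0, -0.01], "angular": [0, 0, 0]},
    {"travel": [0, 0, -0.015], "angular": [0, 0, 0]},
    {"travel": [0, 0, -0.015], "angular": [0, 0, 0]},
    {"travel": [0, 0, 0], "angular": [0, 0, 0]},
    {"travel": [0, 0, 0], "angular": [0, 0, 0]},
  ],
  squeeze=40,
)

```text
time: 18.5
position: [0.6007, 0.2193, 0.1716]
tool_rot: [-3.096, -0.533, -0.003]
ft_force: [-0.5, -1.2, -0.8]
grip_width: 0.152
```

```bash
python3 - <<'E'
from h import *
c=ctrl.calibration("wrist"); plan(None)
im=ctrl.get_image("wrist")[:,:,::-1]; cv2.imwrite("pics/w10.png",im); np.save("w10.npy",[c],allow_pickle=True)
E
```

```text
t 18.5 pos [0.6007 0.2193 0.1716] yaw 19.53 tilt [ 1.6e-03  4.0e-04 -1.0e+00] grip 0.0133 f [-0.51 -1.21 -0.77]
```

View pics/w10.png

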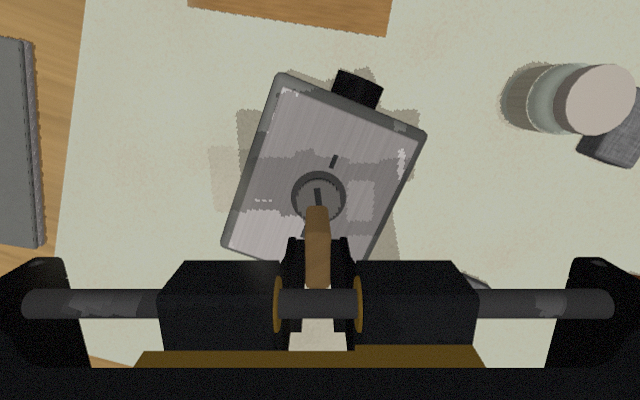

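Emit:
servo_tool(
  series=[
    {"travel": [-0.01, 0, 0], "angular": [0, 0, 0.1]},
    {"travel": [-0.015, 0, 0], "angular": [0, 0, 0.095]},
    {"travel": [0, 0, 0], "angular": [0, 0, 0]},
    {"travel": [0, 0, 0], "angular": [0, 0, 0]},
  ],
)

```text
time: 18.95
position: [0.5764, 0.2119, 0.1703]
tool_rot: [3.133, 0.232, -0.0]
ft_force: [-0.5, 0.5, -0.1]
grip_width: 0.154
```

```bash
python3 - <<'E'
from h import *
c=ctrl.calibration("wrist"); plan([.5696,-.2061,.17],8.3)
im=ctrl.get_image("wrist")[:,:,::-1]; np.save("w11.npy",[c],allow_pickle=True)
u=proj(c,[.6005,.219,.092]).round().astype(int); print(u)
cv2.imwrite("pics/w11.png",im)
cv2.imwrite("pics/w11c.png",cv2.resize(im[u[1]-40:u[1]+40,u[0]-40:u[0]+40],None,fx=7,fy=7,interpolation=cv2.INTER_CUBIC))
E
```

```text
t 18.95 pos [0.5764 0.2119 0.1703] yaw 8.47 tilt [-0.e+00 -5.e-04 -1.e+00] grip 0.0134 f [-0.52  0.49 -0.12]
 travel total (tool) [-0.0683  0.4125  0.0005]
 angular total [0.0005 0.0001 0.0029] travel after turn [-6.700e-02  4.127e-01  3.000e-04]
[313 171]
```

View pics/w11c.png

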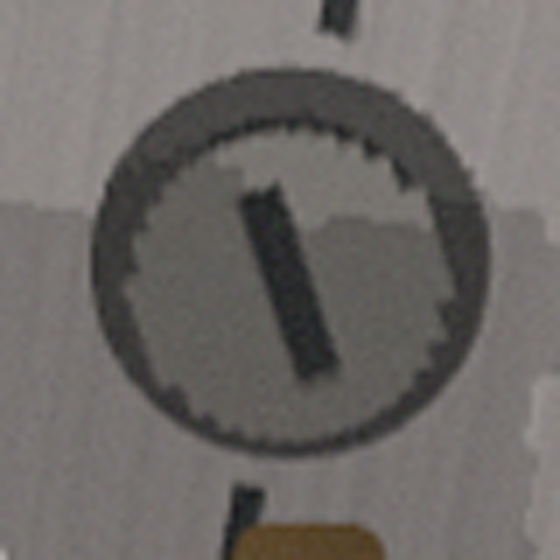

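```bash
python3 - <<'E'
from h import *
c=np.load("w11.npy",allow_pickle=True)[0]
f=lambda x,y,z=.092:onz(c,((x+.5)/7-.5+273,(y+.5)/7-.5+131),z)
P=np.array([f(*p) for p in [(240,195),(278,185),(338,370),(300,382)]])
print(P.mean(0),[np.linalg.norm(P[i]-P[(i+1)%4]).round(4) for i in range(4)])
for a,b in((0,3),(1,2)):
    s=P[a]-P[b];an=np.degrees(np.arctan2(s[1],s[0]));print(an,np.radians(88.1-an))
E
```

```text
[0.60067115 0.21788819 0.092     ] [np.float64(0.0045), np.float64(0.0228), np.float64(0.0047), np.float64(0.0231)]
25.558249737211415 1.0915594620456897
26.022817261039677 1.083451229157049
```

Emit:
servo_tool(
  series=[
    {"travel": [-0.0067, 0.041, 0], "angular": [0, 0, 0.003]},
    {"travel": [-0.0067, 0.041, 0], "angular": [0, 0, 0]},
    {"travel": [-0.0067, 0.041, 0], "angular": [0, 0, 0]},
    {"travel": [-0.0067, 0.041, 0], "angular": [0, 0, 0]},
    {"travel": [-0.0067, 0.041, 0], "angular": [0, 0, 0]},
  ],
)

```text
time: 19.5
position: [0.5729, 0.0027, 0.1706]
tool_rot: [-3.133, -0.226, -0.001]
ft_force: [0.6, -0.1, -0.3]
grip_width: 0.155
```

Emit:
servo_tool(
  series=[
    {"travel": [-0.0067, 0.041, 0], "angular": [0, 0, 0]},
    {"travel": [-0.0067, 0.041, 0], "angular": [0, 0, 0]},
    {"travel": [-0.0067, 0.041, 0], "angular": [0, 0, 0]},
    {"travel": [-0.0067, 0.041, 0], "angular": [0, 0, 0]},
    {"travel": [-0.0067, 0.041, 0], "angular": [0, 0, 0]},
  ],
)

```text
time: 20.0
position: [0.5688, -0.2052, 0.1705]
tool_rot: [3.133, 0.226, 0.0]
ft_force: [1.5, 0.4, -1.1]
grip_width: 0.154
```

Emit:
servo_tool(
  series=[
    {"travel": [0, 0, 0], "angular": [0, 0, 0]},
    {"travel": [0, 0, 0], "angular": [0, 0, 0]},
  ],
)

```text
time: 20.2
position: [0.5685, -0.2049, 0.17]
tool_rot: [-3.133, -0.221, 0.001]
ft_force: [1.6, 1.2, -0.9]
grip_width: 0.153
```

```bash
python3 - <<'E'
from h import *
c=ctrl.calibration("wrist"); plan([.5696,-.2061,.05],8.3)
im=ctrl.get_image("wrist")[:,:,::-1]; np.save("w12.npy",[c],allow_pickle=True)
cv2.imwrite("pics/w12.png",im)
a=cv2.resize(im[110:310,230:430],None,fx=3,fy=3,interpolation=cv2.INTER_CUBIC)
cv2.imwrite("pics/w12c.png",a)
P=[proj(c,[.57,-.2064,.03])]; print((P[0]-[230,110]+.5)*3)
E
```

```text
t 20.2 pos [ 0.5685 -0.2049  0.17  ] yaw 8.06 tilt [-6.e-04  6.e-04 -1.e+00] grip 0.0133 f [ 1.6   1.16 -0.94]
 travel total (tool) [0.001  0.0014 0.12  ]
 angular total [-0.0006  0.0005 -0.0042] travel after turn [0.001  0.0014 0.12  ]
[267.63188245 211.51808416]
```

View pics/w12c.png

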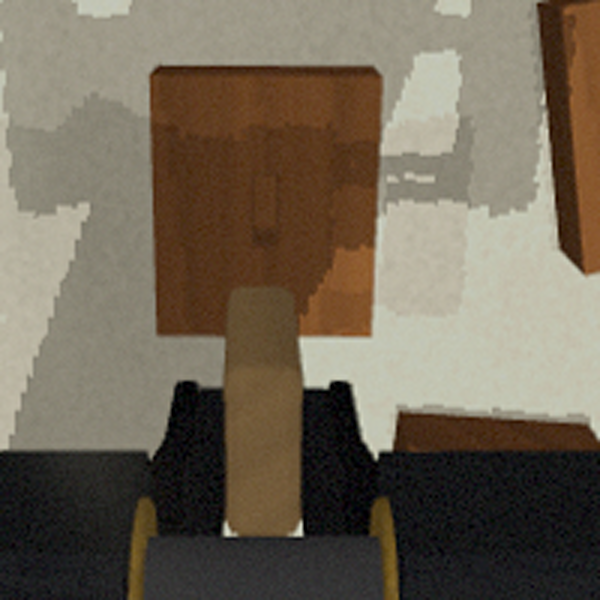

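Emit:
servo_tool(
  series=[
    {"travel": [0.001, 0.0014, 0.02], "angular": [0, 0, -0.004]},
    {"travel": [0, 0, 0.03], "angular": [0, 0, 0]},
    {"travel": [0, 0, 0.03], "angular": [0, 0, 0]},
    {"travel": [0, 0, 0.01], "angular": [0, 0, 0]},
    {"travel": [0, 0, 0], "angular": [0, 0, 0]},
  ],
)

```text
time: 20.75
position: [0.5689, -0.2026, 0.0792]
tool_rot: [-3.131, -0.234, 0.004]
ft_force: [-0.1, 0.3, -0.9]
grip_width: 0.156
```

Emit:
servo_tool(
  series=[
    {"travel": [0, 0, 0], "angular": [0, 0, 0]},
    {"travel": [0, 0, 0], "angular": [0, 0, 0]},
  ],
)

```text
time: 20.95
position: [0.5712, -0.2045, 0.0826]
tool_rot: [3.132, 0.231, 0.005]
ft_force: [0.2, -0.2, 0.2]
grip_width: 0.156
```

```bash
python3 - <<'E'
from h import *
plan([.5696,-.2061,.05],8.3)
E
```

```text
t 20.95 pos [ 0.5712 -0.2045  0.0826] yaw 8.45 tilt [ 0.0031 -0.0012 -1.    ] grip 0.0136 f [ 0.17 -0.22  0.21]
 travel total (tool) [-0.0019  0.0013  0.0326]
 angular total [ 0.0016 -0.0029  0.0026] travel after turn [-0.0018  0.0013  0.0326]
```

Emit:
servo_tool(
  series=[
    {"travel": [-0.001, 0.0013, 0.008], "angular": [0, 0, 0.003]},
    {"travel": [0, 0, 0.005], "angular": [0, 0, 0]},
    {"travel": [0, 0, 0], "angular": [0, 0, 0]},
    {"travel": [0, 0, 0], "angular": [0, 0, 0]},
    {"travel": [0, 0, 0], "angular": [0, 0, 0]},
  ],
)

```text
time: 21.45
position: [0.569, -0.206, 0.0678]
tool_rot: [3.133, 0.226, 0.0]
ft_force: [-0.3, -0.8, -1.3]
grip_width: 0.152
```

```bash
python3 - <<'E'
from h import *
plan([.5696,-.2061,.05],8.3)
E
```

```text
t 21.45 pos [ 0.569  -0.206   0.0678] yaw 8.24 tilt [ 2.e-04 -1.e-04 -1.e+00] grip 0.0132 f [-0.32 -0.8  -1.27]
 travel total (tool) [0.0006 0.0002 0.0178]
 angular total [ 0.0001 -0.0002 -0.0011] travel after turn [0.0006 0.0002 0.0178]
```

Foot is now just above the pocket mouth and well aligned, so I'm going in gently.

Emit:
servo_tool(
  series=[
    {"travel": [0.0006, 0.0002, 0.003], "angular": [0, 0, 0]},
    {"travel": [0, 0, 0.003], "angular": [0, 0, 0]},
    {"travel": [0, 0, 0.003], "angular": [0, 0, 0]},
    {"travel": [0, 0, 0], "angular": [0, 0, 0]},
  ],
)

```text
time: 21.85
position: [0.569, -0.2059, 0.0579]
tool_rot: [-3.133, -0.226, 0.002]
ft_force: [-0.1, 0.7, -1.3]
grip_width: 0.15
```

Emit:
servo_tool(
  series=[
    {"travel": [0, 0, 0.002], "angular": [0, 0, 0]},
    {"travel": [0, 0, 0.002], "angular": [0, 0, 0]},
    {"travel": [0, 0, 0.002], "angular": [0, 0, 0]},
    {"travel": [0, 0, 0], "angular": [0, 0, 0]},
  ],
)

```text
time: 22.25
position: [0.5692, -0.206, 0.0523]
tool_rot: [-3.133, -0.226, 0.001]
ft_force: [0.6, 0.3, -1.4]
grip_width: 0.157
```

```bash
python3 - <<'E'
from h import *
plan([.5696,-.2061,.05],8.3)
E
```

```text
t 22.25 pos [ 0.5692 -0.206   0.0523] yaw 8.24 tilt [-7.e-04  1.e-04 -1.e+00] grip 0.0137 f [ 0.58  0.34 -1.43]
 travel total (tool) [0.0003 0.0002 0.0023]
 angular total [-0.0002  0.0006 -0.001 ] travel after turn [0.0003 0.0002 0.0023]
```

Emit:
servo_tool(
  series=[
    {"travel": [0, 0, 0.001], "angular": [0, 0, 0]},
    {"travel": [0, 0, 0.001], "angular": [0, 0, 0]},
    {"travel": [0, 0, 0], "angular": [0, 0, 0]},
    {"travel": [0, 0, 0], "angular": [0, 0, 0]},
  ],
)

```text
time: 22.65
position: [0.5695, -0.2061, 0.0507]
tool_rot: [3.133, 0.226, 0.0]
ft_force: [-0.6, -0.2, -0.8]
grip_width: 0.153
```

Emit:
servo_tool(
  series=[
    {"travel": [0, 0, 0.0007], "angular": [0, 0, 0]},
    {"travel": [0, 0, 0], "angular": [0, 0, 0]},
  ],
)

```text
time: 22.85
position: [0.5696, -0.206, 0.05]
tool_rot: [3.133, 0.226, 0.0]
ft_force: [0.6, 0.3, -0.6]
grip_width: 0.152
```

Emit:
servo_tool(
  series=[
    {"travel": [0, 0, 0.0006], "angular": [0, 0, 0]},
    {"travel": [0, 0, 0], "angular": [0, 0, 0]},
  ],
)

```text
time: 23.05
position: [0.5698, -0.2061, 0.05]
tool_rot: [3.133, 0.226, 0.001]
ft_force: [-1.6, 0.8, 3.5]
grip_width: 0.151
```

Emit:
servo_tool(
  series=[
    {"travel": [0, 0, 0.0006], "angular": [0, 0, 0]},
    {"travel": [0, 0, 0], "angular": [0, 0, 0]},
  ],
)

```text
time: 23.25
position: [0.5699, -0.2061, 0.05]
tool_rot: [3.133, 0.226, 0.001]
ft_force: [-2.5, 0.8, 8.3]
grip_width: 0.156
```

The key is home, since z stops at 0.050 with the force rising. Opening the gripper.

Emit:
servo_tool(
  series=[
    {"travel": [0, 0, -0.001], "angular": [0, 0, 0]},
    {"travel": [0, 0, 0], "angular": [0, 0, 0]},
  ],
)

```text
time: 23.45
position: [0.5697, -0.2061, 0.05]
tool_rot: [3.133, 0.226, 0.001]
ft_force: [-0.5, 0.4, 3.1]
grip_width: 0.152
```

Emit:
servo_tool(
  series=[
    {"travel": [0, 0, 0], "angular": [0, 0, 0]},
    {"travel": [0, 0, 0], "angular": [0, 0, 0]},
    {"travel": [0, 0, 0], "angular": [0, 0, 0]},
    {"travel": [0, 0, 0], "angular": [0, 0, 0]},
    {"travel": [0, 0, 0], "angular": [0, 0, 0]},
  ],
  claw=0.05,
)

```text
time: 23.95
position: [0.5694, -0.206, 0.0496]
tool_rot: [-3.133, -0.226, 0.0]
ft_force: [-0.0, 0.1, 0.6]
grip_width: 0.514
```

Emit:
servo_tool(
  series=[
    {"travel": [0, 0, -0.01], "angular": [0, 0, 0]},
    {"travel": [0, 0, -0.03], "angular": [0, 0, 0]},
    {"travel": [0, 0, -0.04], "angular": [0, 0, 0]},
    {"travel": [0, 0, -0.04], "angular": [0, 0, 0]},
    {"travel": [0, 0, 0], "angular": [0, 0, 0]},
  ],
)

```text
time: 24.45
position: [0.5737, -0.207, 0.1775]
tool_rot: [3.128, 0.225, 0.018]
ft_force: [1.0, 0.3, 0.2]
grip_width: 0.571
```

```bash
python3 - <<'E'
from h import *
plan(None); c=ctrl.calibration("wrist")
im=ctrl.get_image("wrist")[:,:,::-1]; np.save("w13.npy",[c],allow_pickle=True)
a=cv2.resize(im[90:240,240:390],None,fx=3,fy=3,interpolation=cv2.INTER_CUBIC)
s=ctrl.get_image("scene")[:,:,::-1]
b=cv2.resize(s[205:265,215:290],(560,450),interpolation=cv2.INTER_CUBIC)
cv2.imwrite("pics/fin.png",np.hstack([a,b])[:, :800])
s0=cv2.imread("pics/scene0.png")
x,y=398,150
cv2.imwrite("pics/fin2.png",np.hstack([cv2.resize(q[y-25:y+25,x-33:x+33],(396,300),interpolation=cv2.INTER_CUBIC) for q in(s0,s)]))
print((proj(c,[.57,-.2064,.076])-[240,90])*3)
E
```

```text
t 24.45 pos [ 0.5737 -0.207   0.1775] yaw 8.25 tilt [ 0.0116 -0.0046 -0.9999] grip 0.0497 f [0.96 0.29 0.15]
[224.74739207 322.14188307]
```

View pics/fin.png

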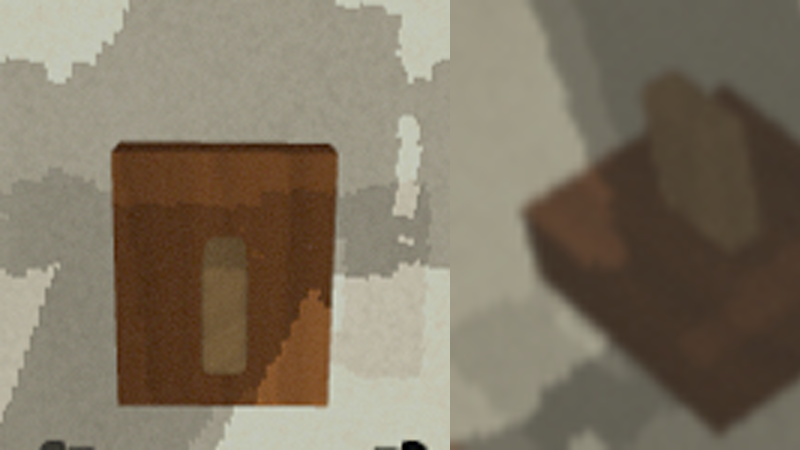

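View pics/fin2.png

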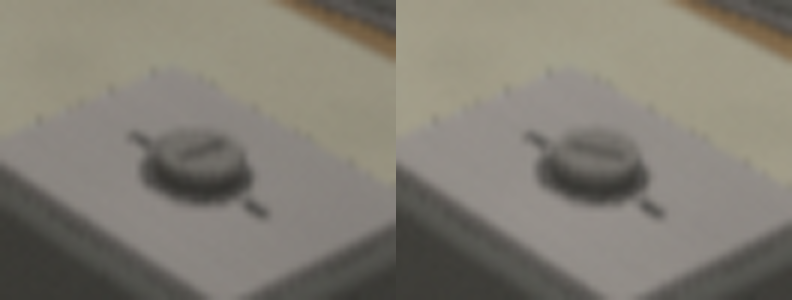

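Key stands square in the pocket at (224,305) in the left crop. In the scene crops (before on the left, after on the right) the head's top edge is at about row 128 in both, so the head is up, and the slot has clearly turned. Handing in.

```bash
python3 - <<'E'
from h import *
plan(None); print(ctrl.close_job())
E
```

```text
t 24.55 pos [ 0.5704 -0.2063  0.1717] yaw 8.25 tilt [ 0.003  -0.0015 -1.    ] grip 0.05 f [-0.05  0.43 -1.07]
the job is handed in; nothing more can be done
None
```

The fastener is turned to its stop and locked, the key is back in its stand and released, and I handed the job in at about 24.6 s. No verdict came back, so what follows rests on my own checks.

**What I did:** I took the key from the leftmost stand and seated the blade in the slot. I pushed the fastener down about 4 mm with roughly 8 N. I then turned it clockwise in small steps until the twist rose from about 0.04 to about 0.15 N m and held there, which I took as the stop. After that I backed off, eased up and returned the key.

**Checks that agreed:**
- **Head:** it kept pushing the key up over the whole rise, and its height in the scene picture looks the same before and after. Both mean it sprang back up locked.
- **Key:** it bottomed in the pocket at the same tool height (0.050 m) as when I picked it up. It looks upright and central in the last wrist view.
- **Gripper:** it is open and clear of everything.
- **Bystanders:** I kept well clear of the jar, brush and weight. I did not measure them again at the end.

**Where the readings were less certain:**
- **Angle:** the camera put the slot at about 1.09 rad, while the tool's angle suggested nearer 1.15. Play of the blade in the slot and give in the grip would explain the gap, and both are well past 0.78.
- **Stop torque:** the last two readings at the stop were noisy, 0.11 and 0.19 N m.
- **Side load:** there were 2.5 to 3.7 N of sideways force while I eased the key up.

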